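# Sort drilled core from waste rock with the joystick tipper

## Task

Push the blue catch pan round a quarter turn against the fixed post, so that its low open side faces the tipper, and slide it flush against the tipper's plinth, centred on it. Set all the drilled core plugs that are there on the tipper's level tray together, let go, then tilt the joystick fully to the blue-dot side, hold it over for two seconds so that they slide into the pan, and let it spring back to the centre. Then do the same with the rock lump, tilting to the red-dot side so that it slides into the red bin; leave the two beakers where they are.

Things in the scene. Friction and masses are not known exactly. Their poses are not given: they have to be found in the camera images.
- tipper: Grey tipper, fixed to the bench. Origin: centre of its underside. Plinth 120 (x) x 140 (y) x 30 mm high; two cheeks, up to 96 mm high, outer faces at x = +-53 mm, carry the rocking tray. The catch pan docks at its +y side (flat plinth face at y = +70 mm); its -y side has the red bin. Its yaw varies a little.
- dock (a point): Point on the bench at the middle of the foot of the plinth's +y face (70 mm from the tipper's origin along its y). The middle of the pan's open side belongs here.
- tray_mid (a point): Middle of the top of the tray's floor, 90 mm above the bench; this frame tilts with the tray. Polished steel, 210 mm long (y), 64 mm wide inside (x), outside 70; side walls 26 mm above the floor, both ends (y) open. It rocks on an axle along x, 4 mm below this point. Slippery (friction about 0.2): things slide from about 0.2 rad. A load off the middle makes it sag by up to 0.08 rad.
- reject_bin: Red square bin, fixed to the tipper's -y side: 140 x 140 mm, walls 4 mm thick and 50 mm high, the side towards the tray only 15 mm high. Origin: centre of its underside, on the bench; 142 mm from the tipper's origin along its -y; its own y axis points away from the tipper.
- post: Fixed steel post with a slippery white sleeve, 22 mm in diameter, 62 mm high (wider foot, looks only); origin: centre of its foot. It stands 250 mm along +y and 84 mm along +x from the tipper's origin. The pan starts further along +y; pushing its near (-x) part towards the tipper brings its far front corner region, lapping the post by 15 to 40 mm, to bear on it and turns it counter-clockwise from above.
- pan: Loose blue square catch pan, 140 x 140 mm, about 0.35 kg, floor and walls 4 mm thick, walls 50 mm high on three sides; its own -y side is open down to a sill 15 mm high. Origin: centre of its underside. At first the open side looks roughly towards the robot (-x). Docked, its axes are parallel to the tipper's and its origin lies 70 mm from the dock point along the tipper's +y.
- pan_mouth (a point): Middle of the foot of the pan's open side (70 mm from the pan's origin along its -y).
- handle_mid (a point): Middle of the black joystick handle, a round upright grip 25 mm in diameter and 54 mm long, on its axis; 124 mm above the bench (the grip from 98 to 152 mm) and 76 mm above the pivot when upright. The frame tilts with the stick.
- joystick (a joint): Tilt in rad, 0 upright, spring-centred, stops at +-0.46; it tilts along the console's y only. Positive: handle leans to the console's +y (blue dot) and the tray's +y end goes down into the pan; negative: to the red dot, tray down into the red bin. Tray tilt = 1.15 x this, driven electrically. Full tilt takes about 13 N at the handle's middle; released, it returns in about half a second.
- console: Grey joystick box fixed to the bench, 90 x 100 x 45 mm, origin: centre of its underside; its y axis is the direction of the tilt, blue dot on its +y end, red dot on its -y end; pivot 48 mm above the origin.
- plug_beige_mid (a point): Centre of the beige drilled core plug, a cylinder 25 mm in diameter and 48 mm long, at first standing upright on the bench (its z is the cylinder's axis); may be absent.
- plug_red_mid (a point): Centre of the brick-red drilled core plug, a cylinder 25 mm in diameter and 50 mm long, at first standing upright on the bench (its z is the cylinder's axis); may be absent.
- plug_dark_mid (a point): Centre of the dark grey drilled core plug, a cylinder 25 mm in diameter and 42 mm long, at first standing upright on the bench (its z is the cylinder's axis); may be absent.
- plug_beige: The beige core plug itself, origin: centre of its lower end face; may be absent.
- plug_red: The brick-red core plug itself, origin: centre of its lower end face; may be absent.
- plug_dark: The dark grey core plug itself, origin: centre of its lower end face; may be absent.
- rock_mid (a point): Centre of the brown rock lump, about 51 x 53 x 39 mm, 0.09 kg, rough convex shape standing on the bench.
- rock: The rock lump itself, origin: centre of its underside.
- small_beaker: Small clear beaker, 59 x 70 x 70 mm, bystander behind the tipper; origin: centre of its underside.
- beaker: Large clear beaker, 77 x 88 x 95 mm, bystander; origin: centre of its underside.
Not all that is in view belongs to the job. What is shaped like the post but orange is not meant.

How it is judged:
By the outcome, as a careful person would: the job done as asked, in the order asked, and still so for the second after the job is handed in, with the robot touching nothing.
Of plug_beige, plug_red, plug_dark only 2 to 3 are there at a start; the rules pass over those that are not, and their reading is None.
At some moment in a run one of plug_beige, plug_red, plug_dark, rock, pan may be knocked a few centimetres aside while the robot is not near it.
Once in a run the grip may slacken for a moment while it holds something.
It also fails if it takes over 210 s, if anything falls off the work surface, if the arm or the gripper's body presses on something with over 40 N, if the wrist force passes 120 N, or if a joint passes its speed limit or range.

## Robot

A 6-joint arm with a two-finger parallel gripper is mounted at the origin on a cart in front of the work surface, level with it; the furniture and walls round the work are solid. World frame = base frame: x ahead of the robot, y to its left, z up, the work surface at z = 0. Lengths are in m, angles in degrees, forces in N, time in s.
With the tool pointing down it reaches from about 0.3 to 0.75 m from the base axis. Payload 8.5 kg.
Tool frame: the origin (TCP) lies between the finger pads; the fingertips stand 8 mm ahead of it and the grasp point (between the pads) lies 11 mm behind it; y points along the fingers, z is the direction in which the jaws open and shut, and the axes are right-handed (so a half turn about y gives the same grasp; the last joint's range is limited). The gripper opens to 85 mm and grips with 20 to 120 N. Pads are 22 mm wide; open, the fingers measure 114 mm over their backs; the gripper's body (76 mm by 85 mm) begins 54 mm behind the grasp point. The pads swing forward as they close: fully open they stand 13 mm farther back than shut.
Start: joints at [52.924, 21.807, 74.336, -0, 83.858, -12.336], TCP at [0.23, 0.5, 0.239] pointing down, gripper open.
Joint ranges: [-178.18, 178.18], [-50.72, 133.34], [12.68, 142.11], [-81.47, 261.47], [9.98, 163.14], [-165.26, 165.26]. Speed limits (degrees/s): [136.94, 136.94, 180, 180, 180, 180].

## Interface

Orientations are given as a 3x3 rotation matrix whose columns are the frame's x, y, z axes.
In Python, from rig import env, get_image gives the robot as it stands.
- The arm moves only by the tool move_arm, never from a script. Its argument "targets" is one flat list of numbers, 6 for each row, row after row: the shift along the tool's x, y, z in mm, then the turn, a rotation vector about the tool's x, y, z in rad. A call has exactly 5 rows; each row shifts and turns the commanded pose from where the row before left it, along the tool's axes as they then stand; what a row does not reach is not made up. A row lasts 1/8 s, in which the tool goes at most 62.5 mm and 10.7 degrees, less where a joint would pass 70% of its speed; a pose out of reach is approached as far as the arm can. A call is refused whole if a number of a shift passes 62.5 or a number of a turn 0.188, either way. A call with a gripper value outside its range is refused whole. "hand" is the opening, from -1 (shut) to 1 (fully open), so that 0 is half open, set as the call begins (left out, the last holds). The fingers move at their own pace and stop on an object; "squeeze" is the grip in N (left out, the last holds). Time passes only in rows, so rows that do not move let the fingers close, or fill a call up. It gives the time, the measured TCP pose, the force and the opening at its end, in the units of the state.
- env.observe(): the state, without advancing time (a new reading comes with each control period).
- get_image(name): name is "scene" or "top" or "wrist"; returns a dict with "pixels" (420x560x3 uint8, red, green, blue), "z_map" (420x560 float32, m along the optical axis (not along the pixel's ray), 0 where there is no reading), "intrinsics" (3x3 intrinsics, pixels), "R" (3x3) and "t" (3): a world point X has camera coordinates R X + t; the wrist camera has in their place "mount" (4x4, takes a point from camera to tool coordinates, whose origin is the TCP and whose axes are the tool frame's). Camera axes: x right, y down, z forward; pixel columns grow to the right and rows downward; lengths in m; the calibration is good to about 2 mm. The wrist camera is an equidistant fisheye: a pixel r from the principal point sees the ray r / f radians off the axis. A picture is of the moment at which its call begins: read the wrist's pose just before it.
- env.close_job(): hands the job in, once; it reports no verdict.
The state is a dict: "time_s": time; "q": joint angles; "qvel": joint speeds; "joint_efforts": joint torques, N m; "position": TCP position; "tool_rot": TCP orientation; "ft_force": force on the tool from outside, world axes, zero at the start; "wrist_torque": the same for the moment, N m; "grip_width": finger opening in m.
Only numpy, scipy, OpenCV 4.12 (cv2) and the standard library are available. Lean on these libraries where they do the work, as an engineer would, in place of code of your own. Each camera call takes 0.05 s, during which the arm holds its last target.

## Working session

There is one attempt and no reset: what is moved stays moved. The work goes in short steps, Python scripts to look and compute and a tool call to move; the robot and the scene stay as the last step left them, time stands still between calls to the robot, and variables do not carry over. Pictures are saved under pics/ and viewed, and the job is handed in when it is done.

Besides the shell and the picture viewer there is one more tool, called after "Emit:" as name(argument=value, ...) on one line, values as JSON. move_arm: Moves the arm, as the interface text tells. Its arguments: {"type":"object","properties":{"targets":{"type":"array"},"hand":{"type":"number"},"squeeze":{"type":"number"}},"required":["targets"]}

```bash
ls; mkdir -p pics
cat > h.py <<'E'
from rig import env,get_image
import numpy as np,cv2
def save(im,name,crop=None,scale=1):
    p=im["pixels"]
    if crop: p=p[crop[1]:crop[3],crop[0]:crop[2]]
    p=cv2.cvtColor(p,cv2.COLOR_RGB2BGR)
    if scale!=1: p=cv2.resize(p,None,fx=scale,fy=scale,interpolation=cv2.INTER_CUBIC)
    cv2.imwrite("pics/"+name,p)
E
python3 - <<'E'
from h import *
s=env.observe()
for k,v in s.items(): print(k,np.round(v,3).tolist())
for n in ["scene","top","wrist"]:
    im=get_image(n); save(im,n+"0.png"); np.savez("/tmp/%s0.npz"%n,**im)
    print(n,im["intrinsics"].tolist()); print({k:np.round(im[k],4).tolist() for k in im if k in("R","t","mount")})
    print((im["z_map"]>0).mean())
E
```

```text
pics
time_s 0.0
q [52.925, 21.841, 74.385, -0.001, 83.859, -12.335]
qvel [0.011, 0.113, -0.013, 0.039, 0.007, 0.086]
joint_efforts [-0.002, -44.845, -23.128, -0.0, 0.005, 0.0]
position [0.23, 0.499, 0.239]
tool_rot [[0.908, -0.001, 0.418], [-0.418, -0.001, 0.908], [-0.0, -1.0, -0.001]]
ft_force [0.402, 0.254, -0.313]
wrist_torque [0.031, -0.03, -0.003]
grip_width 0.086
scene [[405.4120734249107, 0.0, 277.4802859162955], [0.0, 405.4120734249107, 200.89603900645554], [0.0, 0.0, 1.0]]
{'R': [[-0.8753, -0.4835, -0.012], [-0.359, 0.6661, -0.6537], [0.3241, -0.5679, -0.7566]], 't': [0.5174, 0.302, 0.8676]}
0.9571811224489796
top [[486.2503466925064, 0.0, 278.70440980102575], [0.0, 486.2503466925064, 208.1991787854618], [0.0, 0.0, 1.0]]
{'R': [[-0.0024, -1.0, -0.0026], [-0.9809, 0.0028, -0.1944], [0.1944, 0.002, -0.9809]], 't': [-0.0192, 0.6153, 1.3288]}
0.9959311224489796
wrist [[325.19226210127806, 0.0, 276.7056810750113], [0.0, 325.19226210127806, 214.2990279306484], [0.0, 0.0, 1.0]]
{'mount': [[0.0005, 0.956, 0.2933, -0.075], [-0.0006, -0.2933, 0.956, -0.1334], [1.0, -0.0006, 0.0004, -0.0003], [0.0, 0.0, 0.0, 1.0]]}
0.9955484693877551
```

View pics/scene0.png

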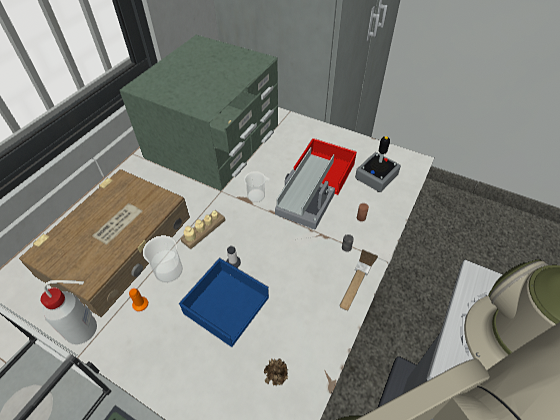

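View pics/top0.png

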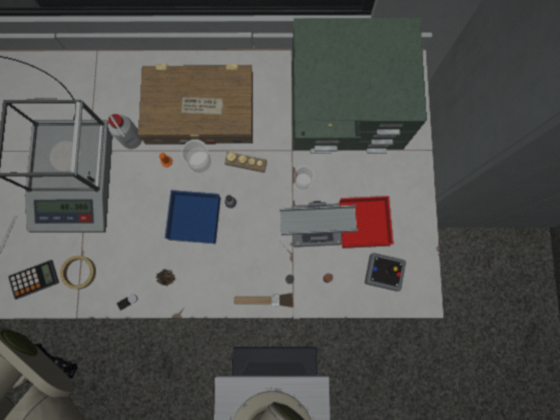

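View pics/wrist0.png

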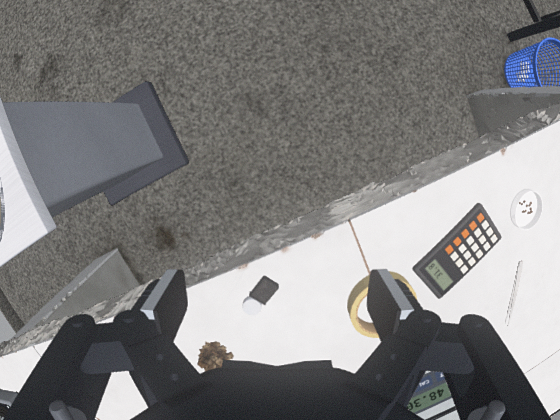

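The scene view shows the pan (225,300), the post with white sleeve (232,257), and an orange lookalike (138,298). It also shows the rock (275,371), red plug (362,212), dark plug (347,242), a tray of corks that isn't part of the job (203,228), the tipper, red bin and joystick (380,165). There is no loose beige plug so far.

```bash
cat >> h.py <<'E'
def cloud(im):
    K=im["intrinsics"];z=im["z_map"].astype(float);h,w=z.shape
    u,v=np.meshgrid(np.arange(w),np.arange(h))
    P=np.stack([(u-K[0,2])/K[0,0]*z,(v-K[1,2])/K[1,1]*z,z],-1)
    W=(P-im["t"])@im["R"]; W[z<=0]=np.nan
    return W
def ray(im,u,v,h):
    K=im["intrinsics"];d=np.array([(u-K[0,2])/K[0,0],(v-K[1,2])/K[1,1],1.])
    c=-im["R"].T@im["t"];d=im["R"].T@d
    return c+d*(h-c[2])/d[2]
E
python3 - <<'E'
from h import *
im=dict(np.load('/tmp/top0.npz'));sc=dict(np.load('/tmp/scene0.npz'))
save(im,"topc.png",(130,130,450,330),2.5); save(sc,"scc.png",(150,110,440,400),2)
for n,i,pts in (("top",im,[(327,278),(290,279),(165,277),(230,200),(193,217),(318,222),(386,272),(166,160)]),("scene",sc,[(362,212),(347,242),(275,371),(232,251),(225,300),(384,145)])):
    W=cloud(i)
    for p in pts: print(n,p,np.round(W[p[1],p[0]],3))
E
```

```text
top (327, 278) [ 0.418 -0.155  0.053]
top (290, 279) [ 0.416 -0.052  0.038]
top (165, 277) [0.423 0.303 0.032]
top (230, 200) [0.64  0.119 0.06 ]
top (193, 217) [0.601 0.234 0.001]
top (318, 222) [ 0.57  -0.13   0.091]
top (386, 272) [ 0.433 -0.318  0.065]
top (166, 160) [0.766 0.312 0.04 ]
scene (362, 212) [ 0.42  -0.148  0.036]
scene (347, 242) [ 0.417 -0.04   0.037]
scene (275, 371) [0.425 0.31  0.025]
scene (232, 251) [0.641 0.13  0.062]
scene (225, 300) [0.607 0.221 0.004]
scene (384, 145) [ 0.435 -0.308  0.137]
```

View pics/topc.png

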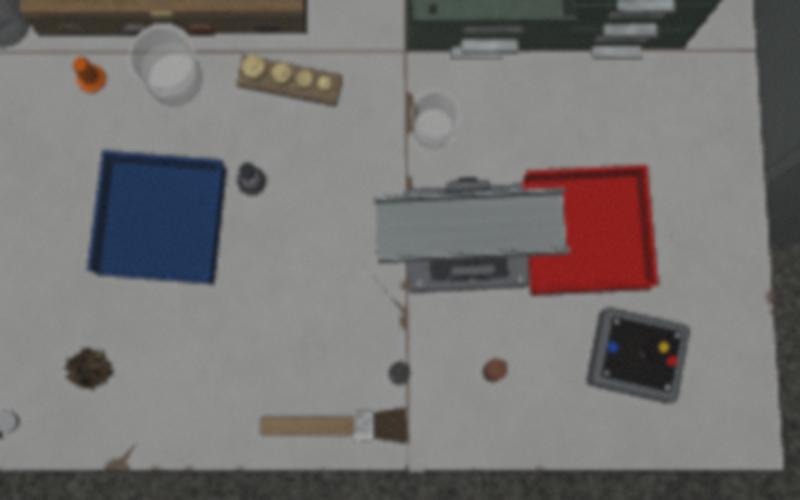

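View pics/scc.png

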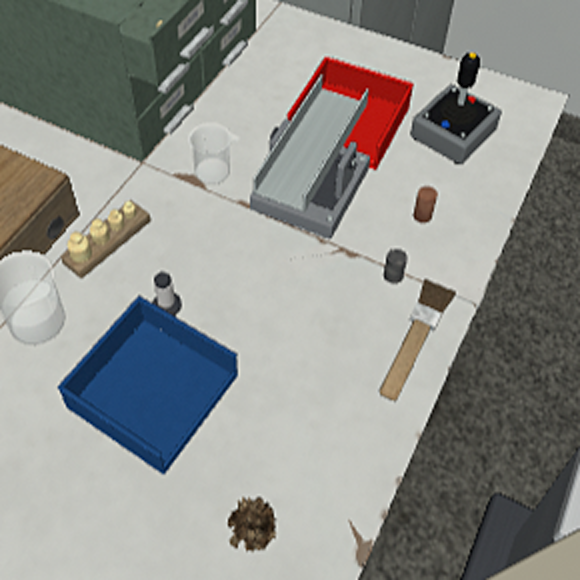

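```bash
cat >> h.py <<'E'
def hsv(im): return cv2.cvtColor(im["pixels"],cv2.COLOR_RGB2HSV)
def masks(im):
    H=hsv(im);h,s,v=H[...,0].astype(int),H[...,1].astype(int),H[...,2].astype(int)
    return dict(blue=(h>100)&(h<122)&(s>110)&(v>40),red=((h<5)|(h>174))&(s>180)&(v>90))
def rect(pts):
    c,(w,h),a=cv2.minAreaRect(pts[:,:2].astype(np.float32)*1000); return np.round(c,1),np.round((w,h),1),round(a,2)
E
python3 - <<'E'
from h import *
d={n:dict(np.load('/tmp/%s0.npz'%n)) for n in("top","scene")}
for n,im in d.items():
    W=cloud(im);m=masks(im)
    for c,box in(("blue",(.4,.8,.08,.4)),("red",(.4,.8,-.4,-.1))):
        ok=m[c]&(W[...,0]>box[0])&(W[...,0]<box[1])&(W[...,1]>box[2])&(W[...,1]<box[3])
        k=cv2.morphologyEx(ok.astype(np.uint8),cv2.MORPH_OPEN,np.ones((3,3)))>0
        P=W[k]; print(n,c,len(P),rect(P),"z pct",np.round(np.nanpercentile(P[:,2],[1,50,99]),3))
        T=P[(P[:,2]>.040)&(P[:,2]<.056)]; 
        if len(T)>20: print("  rim",len(T),rect(T))
    # tray walls/floor
    g=(W[...,0]>.5)&(W[...,0]<.64)&(W[...,1]>-.25)&(W[...,1]<.02)&(W[...,2]>.08)&(W[...,2]<.125)
    P=W[g]; print(n,"tray",len(P),rect(P),np.round(np.nanpercentile(P[:,2],[5,25,50,75,95]),3))
    for nm,b in(("redplug",(.38,.46,-.19,-.12)),("dark",(.38,.46,-.08,-.02)),("rock",(.38,.47,.26,.35)),("post",(.615,.665,.09,.15)),("handle",(.36,.5,-.38,-.25))):
        lo=.03 if nm!="handle" else .1
        if nm=="post": lo=.035
        if nm=="rock": lo=.008
        if nm=="dark": lo=.025
        k=(W[...,0]>b[0])&(W[...,0]<b[1])&(W[...,1]>b[2])&(W[...,1]<b[3])&(W[...,2]>lo)&(W[...,2]<.17)
        P=W[k]; print(n,nm,len(P),rect(P) if len(P)>3 else '', "mean",np.round(P.mean(0),3),"zmax",round(np.percentile(P[:,2],97),3))
E
```

```text
top blue 2202 (array([596.6, 227.6]), array([139.2, 137.4]), 84.76) z pct [-0.003  0.004  0.055]
  rim 167 (array([596.6, 227. ]), array([138. , 137.5]), 84.85)
top red 1574 (array([ 532.6, -274.8]), array([230.2, 143.4]), 6.07) z pct [-0.004  0.004  0.054]
  rim 82 (array([ 495.1, -296.8]), array([174.1,  67.6]), 60.77)
top tray 2187 (array([ 571.7, -129. ]), array([115.5, 209.8]), 3.96) [0.085 0.088 0.09  0.093 0.114]
top redplug 65 (array([ 417.9, -158.7]), array([22.6, 22.6]), 89.33) mean [ 0.418 -0.158  0.047] zmax 0.053
top dark 66 (array([415.8, -49.3]), array([22.6, 22.6]), 89.33) mean [ 0.416 -0.05   0.04 ] zmax 0.046
top rock 220 (array([415.9, 308.8]), array([58.9, 61.3]), 87.73) mean [0.423 0.306 0.027] zmax 0.038
top post 53 (array([643.9, 123.6]), array([20.7, 17.8]), 49.8) mean [0.643 0.123 0.057] zmax 0.065
top handle 98 (array([ 435.7, -320.2]), array([23.3, 23.3]), 80.86) mean [ 0.435 -0.319  0.142] zmax 0.155
scene blue 4407 (array([598. , 230.2]), array([141.4, 141.1]), 85.57) z pct [0.001 0.006 0.055]
  rim 611 (array([598.1, 230.1]), array([141.4, 141.1]), 85.63)
scene red 1121 (array([ 581.4, -271.4]), array([139.9, 142.4]), 2.21) z pct [0.001 0.014 0.055]
  rim 233 (array([ 579.9, -270.8]), array([138.3, 141. ]), 3.28)
scene tray 2002 (array([ 574.7, -129.1]), array([115.7, 212.8]), 3.37) [0.088 0.09  0.091 0.096 0.116]
scene redplug 99 (array([ 422. , -157.7]), array([24.5, 23.7]), 40.08) mean [ 0.421 -0.155  0.044] zmax 0.051
scene dark 110 (array([419.1, -48.7]), array([24.8, 25.2]), 38.24) mean [ 0.418 -0.046  0.039] zmax 0.045
scene rock 434 (array([426.3, 307.4]), array([45.4, 51.3]), 37.45) mean [0.424 0.31  0.028] zmax 0.038
scene post 100 (array([646.2, 127.3]), array([20.4, 17.4]), 21.54) mean [0.645 0.128 0.054] zmax 0.065
scene handle 154 (array([ 437.9, -317. ]), array([24.7, 19.7]), 7.39) mean [ 0.437 -0.315  0.133] zmax 0.154
```

```bash
cat >> h.py <<'E'
from scipy.spatial.transform import Rotation as Rn
def Rphi(phi):
    a=np.radians(phi); z=np.array([np.cos(a),np.sin(a),0]); y=np.array([0,0,-1.]); return np.stack([np.cross(y,z),y,z],1)
def cur():
    s=env.observe(); R=np.array(s["tool_rot"]); return s,np.array(s["position"]),R,np.degrees(np.arctan2(R[1,2],R[0,2]))
def plan(tg,start=None):
    """tg: list of (x,y,z,phi,rows). prints rows"""
    s,p,R,ph=cur(); R=Rn.from_matrix(R); out=[]
    for x,y,z,phi,n in tg:
        p1=np.array([x,y,z]); 
        w=(Rn.from_matrix(Rphi(phi))*R.inv()).as_rotvec(); R0=R;p0=p
        for i in range(n):
            Ri=Rn.from_rotvec(w*(i+1)/n)*R0; pi=p0+(p1-p0)*(i+1)/n
            d=R.inv().apply(pi-p)*1000; r=(R.inv()*Ri).as_rotvec()
            out+= [*np.round(d,1),*np.round(r,3)]; R=Ri;p=pi
    for i in range(0,len(out),30): print("[",", ".join("%g"%v for v in out[i:i+30]),"]")
def st():
    s,p,R,ph=cur(); print("t%.2f"%s["time_s"],"p",np.round(p,4),"phi %.1f"%ph,"F",np.round(s["ft_force"],1),"w %.4f"%s["grip_width"],"q",np.round(s["q"],0))
E
python3 -c "
from h import *
st(); plan([(.545,.18,.1,-4.8,10)])"
```

```text
t0.15 p [0.2301 0.4994 0.2389] phi 65.3 F [-0.1  0.7 -0.1] w 0.0854 q [ 53.  22.  74.   0.  84. -12.]
[ 42, 13.9, -15.8, 0, 0.122, 0, 43.6, 13.9, -10.6, 0, 0.122, 0, 44.6, 13.9, -5.2, 0, 0.122, 0, 44.9, 13.9, 0.3, 0, 0.122, 0, 44.5, 13.9, 5.8, 0, 0.122, 0 ]
[ 43.5, 13.9, 11.1, 0, 0.122, 0, 41.8, 13.9, 16.4, 0, 0.122, 0, 39.5, 13.9, 21.3, 0, 0.122, 0, 36.6, 13.9, 26, 0, 0.122, 0, 33.1, 13.9, 30.2, 0, 0.122, 0 ]
```

Possible mix-ups, by top-view pixel:
- **Pan:** the blue pan (193,217) is the only one. The blue wastebasket is on the floor, seen only by the wrist camera.
- **Post:** the white-sleeved post (230,201) is the right one. The orange one (166,160) is a lookalike.
- **Plugs:** the brick-red (327,278) and dark (290,279) plugs are wanted. The corks in the rack (245,160) are not, and the black cap (127,302) is not.
- **Rock:** the lump at (165,277).

The crops confirm these choices. I'll start with the pan.

Emit:
move_arm(targets=[42,13.9,-15.8,0,0.122,0,43.6,13.9,-10.6,0,0.122,0,44.6,13.9,-5.2,0,0.122,0,44.9,13.9,0.3,0,0.122,0,44.5,13.9,5.8,0,0.122,0], hand=-1)

```text
time_s: 0.78
position: [0.3887, 0.3387, 0.1693]
tool_rot: [[0.501, -0.0, 0.865], [-0.865, -0.0, 0.501], [-0.0, -1.0, -0.0]]
ft_force: [0.6, 0.6, 0.3]
grip_width: 0.0
```

Emit:
move_arm(targets=[43.5,13.9,11.1,0,0.122,0,41.8,13.9,16.4,0,0.122,0,39.5,13.9,21.3,0,0.122,0,36.6,13.9,26,0,0.122,0,33.1,13.9,30.2,0,0.122,0])

```text
time_s: 1.4
position: [0.5466, 0.1792, 0.0997]
tool_rot: [[-0.085, -0.0, 0.996], [-0.996, 0.0, -0.085], [-0.0, -1.0, -0.0]]
ft_force: [-0.2, 0.5, 0.1]
grip_width: -0.0003
```

```bash
python3 -c "
from h import *
st(); im=get_image('wrist'); save(im,'w1.png'); im=get_image('scene'); save(im,'s1.png',(150,200,350,380),3)
plan([(.545,.18,.02,-4.8,5)])"
```

```text
t1.40 p [0.5466 0.1792 0.0997] phi -4.9 F [-0.2  0.5  0.1] w -0.0003 q [ 6. 32. 82.  0. 66. 11.]
[ -0.5, 15.7, -0.5, 0, -0.001, 0, -0.5, 15.7, -0.6, 0, -0.001, 0, -0.5, 15.7, -0.6, 0, -0.001, 0, -0.5, 15.7, -0.6, 0, -0.001, 0, -0.5, 15.7, -0.6, 0, -0.001, 0 ]
```

View pics/w1.png

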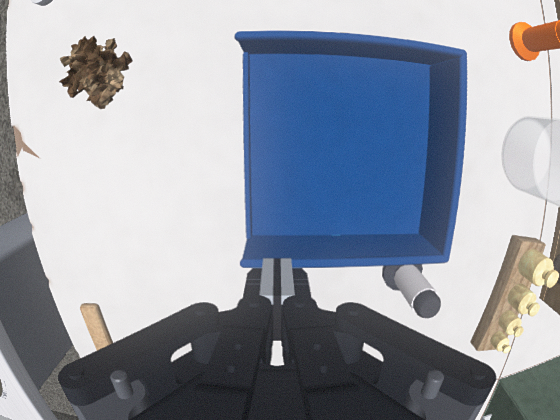

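View pics/s1.png

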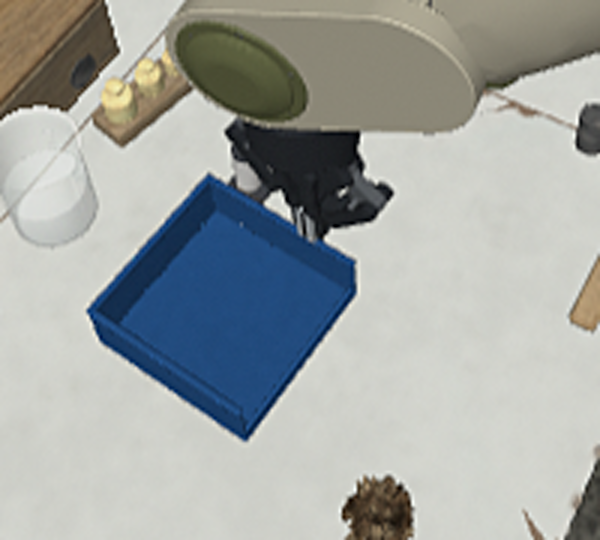

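```bash
cat >> h.py <<'E'
def wcloud(im,p,R):
    K=im["intrinsics"];z=im["z_map"].astype(float);h,w=z.shape
    u,v=np.meshgrid(np.arange(w),np.arange(h))
    a=(u-K[0,2])/K[0,0];b=(v-K[1,2])/K[1,1];th=np.hypot(a,b);ph=np.maximum(th,1e-9)
    t=np.tan(np.minimum(th,1.4)); P=np.stack([a/ph*t*z,b/ph*t*z,z],-1); P[(z<=0)|(th>1.35)]=np.nan
    M=im["mount"]; P=P@M[:3,:3].T+M[:3,3]
    return P@R.T+p
def wshot(name=None):
    s,p,R,ph=cur(); im=get_image("wrist")
    if name: save(im,name)
    return im,wcloud(im,p,R)
def panfit(im,W):
    m=masks(im)["blue"]&(W[...,2]>.035)&(W[...,2]<.06)
    return W[m]
E
python3 -c "
from h import *
im,W=wshot()
P=panfit(im,W); print(len(P),rect(P))
m=masks(im)['blue']; Q=W[m]; print(rect(Q[(Q[:,2]>-.01)&(Q[:,2]<.06)]))
for u,v in[(340,255),(340,240),(440,150),(455,150),(425,302),(247,150),(95,72)]: print(u,v,np.round(W[v,u],3))
"
```

```text
6935 (array([597.9, 229.6]), array([141.1, 140.8]), 85.01)
(array([597. , 219.1]), array([162.2, 140.8]), 85.01)
340 255 [0.587 0.164 0.044]
340 240 [0.591 0.164 0.02 ]
440 150 [0.664 0.225 0.027]
455 150 [0.663 0.228 0.049]
425 302 [0.643 0.13  0.061]
247 150 [0.532 0.232 0.013]
95 72 [0.435 0.301 0.03 ]
```

The wrist depth puts the pan at (0.598, 0.230) with its edges at 85°, which agrees with the fixed cameras. I'll lower the closed fingers into the front inner corner.

Emit:
move_arm(targets=[-3,15.7,0,0,0,0,0,15.7,0,0,0,0,0,15.7,0,0,0,0,0,15.7,0,0,0,0,0,15.2,0,0,0,0])

```text
time_s: 2.17
position: [0.5458, 0.1835, 0.0211]
tool_rot: [[-0.081, -0.0, 0.997], [-0.997, -0.0, -0.081], [0.0, -1.0, -0.0]]
ft_force: [0.2, -0.3, 0.2]
grip_width: -0.0004
```

Run:
```python
from h import *
st()
P0=np.array([.598,.2295]);th0=-95.;post=np.array([.645,.126])
def ax(t): a=np.radians(t); return np.array([np.cos(a),np.sin(a)]),np.array([-np.sin(a),np.cos(a)])
ox,oy=ax(th0); d=post-P0; print("post own",d@ox,d@oy)
# push 1: translate along own x until post touches at 81 ; then rotate about with s const
s=(d@oy)
g=d@ox-.081
f=np.array([.0545,-.049])
tg=[]
c=P0+ox*g; F=c+f[0]*ox+f[1]*oy; tg.append((F[0],F[1],.021,th0+90,5))
for th in range(-95,4,7):
    if th==-95: continue
    ox,oy=ax(th); c=post-.081*ox-s*oy; F=c+f[0]*ox+f[1]*oy
    tg.append((F[0],F[1],.021,th+90,1)); print(th,np.round(c,3),np.round(F,3))
plan(tg)
```

```text
t2.17 p [0.5458 0.1835 0.0211] phi -4.6 F [ 0.2 -0.3  0.2] w -0.0004 q [ 7. 38. 86.  0. 56. 11.]
post own 0.09900983134335573 0.05584177018469471
-88 [0.586 0.205] [0.539 0.149]
-81 [0.577 0.197] [0.537 0.136]
-74 [0.569 0.188] [0.537 0.123]
-67 [0.562 0.179] [0.538 0.109]
-60 [0.556 0.168] [0.541 0.097]
-53 [0.552 0.157] [0.545 0.084]
-46 [0.549 0.145] [0.551 0.072]
-39 [0.547 0.134] [0.558 0.061]
-32 [0.547 0.122] [0.567 0.051]
-25 [0.548 0.11 ] [0.577 0.042]
-18 [0.551 0.098] [0.587 0.034]
-11 [0.555 0.087] [0.599 0.028]
-4 [0.56  0.076] [0.611 0.023]
3 [0.567 0.066] [0.624 0.02 ]
[ 4.4, 0, -0.2, 0, 0.001, 0, 4.4, 0, -0.2, 0, 0.001, 0, 4.4, 0, -0.2, 0, 0.001, 0, 4.4, 0, -0.2, 0, 0.001, 0, 4.4, 0, -0.2, 0, 0.001, 0 ]
[ 13, 0, -2.4, -0, -0.122, -0, 13, 0, -2.4, 0, -0.122, -0, 13, 0, -2.4, -0, -0.122, 0, 13, 0, -2.4, 0, -0.122, 0, 13, -0, -2.4, 0, -0.122, -0 ]
[ 13, -0, -2.4, -0, -0.122, -0, 13, 0, -2.4, -0, -0.122, 0, 13, -0, -2.4, 0, -0.122, 0, 13, -0, -2.4, -0, -0.122, -0, 13, 0, -2.4, 0, -0.122, 0 ]
[ 13, 0, -2.4, 0, -0.122, 0, 13, 0, -2.4, 0, -0.122, 0, 13, 0, -2.4, 0, -0.122, 0, 13, 0, -2.4, 0, -0.122, 0 ]
```

Emit:
move_arm(targets=[4.4,0,0,0,0,0,4.4,0,0,0,0,0,4.4,0,0,0,0,0,4.4,0,0,0,0,0,4.4,0,0,0,0,0])

```text
time_s: 2.8
position: [0.5446, 0.1613, 0.0228]
tool_rot: [[-0.081, 0.001, 0.997], [-0.997, 0.0, -0.081], [-0.0, -1.0, 0.001]]
ft_force: [1.3, 3.2, 0.6]
grip_width: -0.0001
```

Emit:
move_arm(targets=[13,0,-2.4,0,-0.122,0,13,0,-2.4,0,-0.122,0,13,0,-2.4,0,-0.122,0,13,0,-2.4,0,-0.122,0,13,0,-2.4,0,-0.122,0])

```text
time_s: 3.42
position: [0.5428, 0.0959, 0.0225]
tool_rot: [[0.508, -0.0, 0.861], [-0.861, 0.0, 0.508], [-0.0, -1.0, 0.0]]
ft_force: [-0.2, 2.8, -0.7]
grip_width: 0.0001
```

Run:
```python
from h import *
st(); im,W=wshot("w2.png"); P=panfit(im,W); print(len(P),rect(P))
im=get_image('top');save(im,"t2.png",(130,130,450,330),2.5)
```

```text
t3.42 p [0.5428 0.0959 0.0225] phi 30.5 F [-0.2  2.8 -0.7] w 0.0001 q [ -2.  36.  90.   0.  54. -33.]
12791 (array([566.9, 172. ]), array([132.1, 140.8]), 30.31)
```

View pics/w2.png

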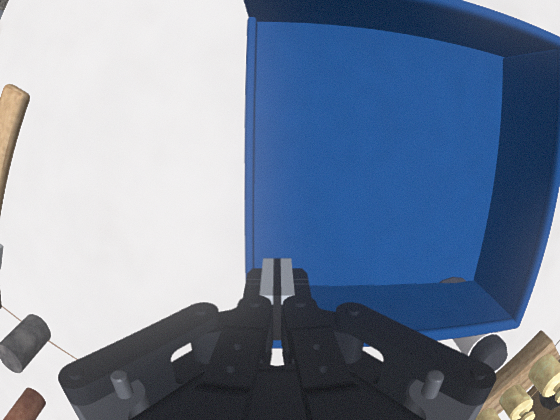

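It works: the pan has turned to about -60° and is bearing on the post. I'll keep going.

Emit:
move_arm(targets=[13,0,-2.4,0,-0.122,0,13,0,-2.4,0,-0.122,0,13,0,-2.4,0,-0.122,0,13,0,-2.4,0,-0.122,0,13,0,-2.4,0,-0.122,0])

```text
time_s: 4.15
position: [0.5786, 0.0425, 0.0222]
tool_rot: [[0.909, -0.002, 0.417], [-0.417, 0.0, 0.909], [-0.002, -1.0, -0.0]]
ft_force: [-1.2, 2.8, -1.2]
grip_width: -0.0001
```

Run:
```python
from h import *
st(); im,W=wshot("w3.png"); P=panfit(im,W); print(len(P),rect(P))
im=get_image('scene');save(im,"s3.png",(150,110,440,400),2)
```

```text
t4.15 p [0.5786 0.0425 0.0222] phi 65.3 F [-1.2  2.8 -1.2] w -0.0001 q [ -7.  38.  85.   0.  57. -73.]
11878 (array([556.3, 121.3]), array([136.5, 141.7]), 65.25)
```

View pics/w3.png

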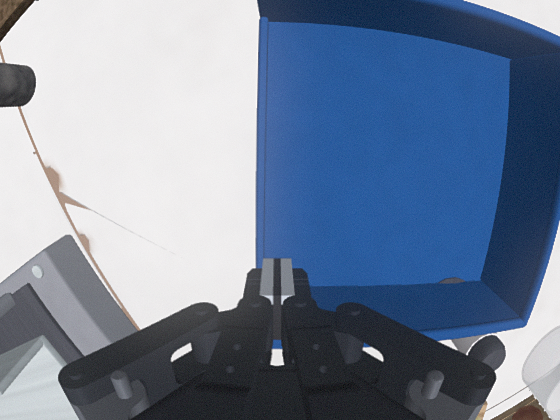

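View pics/s3.png

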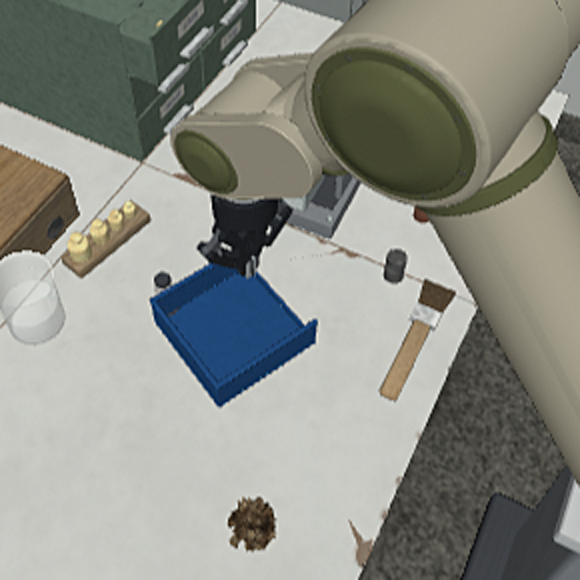

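Emit:
move_arm(targets=[0,-30,0,0,0,0,0,-40,0,0,0,0,-20,0,45,0,0,0,-20,0,45,0,0,0,-13,0,38,0,0,0], hand=-0.2)

```text
time_s: 4.88
position: [0.5837, 0.1827, 0.0925]
tool_rot: [[0.907, -0.0, 0.422], [-0.422, -0.0, 0.907], [-0.0, -1.0, -0.0]]
ft_force: [0.0, 0.1, -0.4]
grip_width: 0.0343
```

```bash
cat >> h.py <<'E'
def bl(im,W):
    m=masks(im)["blue"]; Q=W[m]; Q=Q[(Q[:,2]>.035)&(Q[:,2]<.058)]
    return rect(Q)
E
python3 - <<'E'
from h import *
st(); im,W=wshot("w4.png"); print(bl(im,W))
for n in("scene","top"):
    im=get_image(n); print(n,bl(im,cloud(im)))
    if n=="scene": save(im,"s4.png",(150,110,440,400),2)
E
```

```text
t4.88 p [0.5837 0.1827 0.0925] phi 65.0 F [ 0.   0.1 -0.4] w 0.0343 q [  6.  36.  76.  -0.  68. -59.]
(array([553.8, 118.5]), array([140.1, 140.7]), 64.17)
scene (array([521.3, 162.8]), array([175.,  86.]), 26.83)
top (array([480.3, -48.8]), array([484.2, 142.3]), 66.27)
```

View pics/w4.png

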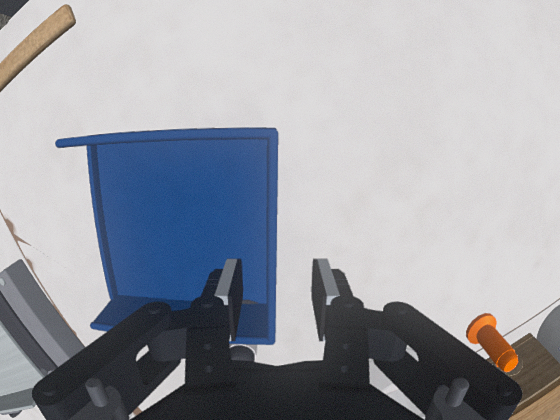

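Emit:
move_arm(targets=[0,12.5,-2.7,0,0,0,0,12.5,0,0,0,0,0,12.5,0,0,0,0,0,12.5,0,0,0,0,0,12.5,0,0,0,0])

```text
time_s: 5.65
position: [0.5834, 0.178, 0.0288]
tool_rot: [[0.908, -0.0, 0.419], [-0.419, -0.0, 0.908], [-0.0, -1.0, -0.0]]
ft_force: [0.4, -0.3, -0.0]
grip_width: 0.0344
```

Emit:
move_arm(targets=[0,0,0,0,0,0,0,0,0,0,0,0,0,0,0,0,0,0,0,0,0,0,0,0,0,0,0,0,0,0], hand=-1, squeeze=40)

```text
time_s: 6.28
position: [0.5833, 0.1783, 0.0299]
tool_rot: [[0.908, -0.0, 0.418], [-0.418, 0.0, 0.908], [-0.0, -1.0, -0.0]]
ft_force: [-1.7, 0.1, -2.7]
grip_width: 0.0031
```

Run:
```python
from h import *
st(); im,W=wshot(); print(bl(im,W))
s,p,R,ph=cur()
post=np.array([.645,.126]); tg=[]
for th in np.linspace(-25.8,3,6)[1:]:
    a=np.radians(th);ox=np.array([np.cos(a),np.sin(a)]);oy=np.array([-ox[1],ox[0]])
    c=post-.082*ox-.0465*oy; g=c+.068*oy; tg.append((g[0],g[1],p[2],th+90,1)); print(np.round(c,3))
plan(tg)
```

```text
t6.28 p [0.5833 0.1783 0.0299] phi 65.3 F [-1.7  0.1 -2.7] w 0.0031 q [  6.  40.  80.   0.  60. -59.]
(array([553.6, 117.5]), array([140.6, 139.4]), 65.22)
[0.552 0.11 ]
[0.554 0.101]
[0.557 0.092]
[0.561 0.084]
[0.566 0.075]
[ -5.6, 0, -7, -0, -0.082, -0, -1.7, -0, -8.3, -0, -0.101, 0, -1.7, -0, -8.3, 0, -0.101, 0, -1.7, -0, -8.3, 0, -0.101, -0, -1.7, -0, -8.3, -0, -0.101, 0 ]
```

Emit:
move_arm(targets=[-3,0,-7,0,-0.09,0,-1.7,0,-8.3,0,-0.101,0,-1.7,0,-8.3,0,-0.101,0,-1.7,0,-8.3,0,-0.101,0,-1.7,0,-8.3,0,-0.101,0])

```text
time_s: 6.95
position: [0.5649, 0.1417, 0.0299]
tool_rot: [[0.998, 0.0, -0.065], [0.065, -0.0, 0.998], [0.0, -1.0, -0.0]]
ft_force: [0.2, -0.0, -2.5]
grip_width: 0.0035
```

Run:
```python
from h import *
st(); im,W=wshot("w5.png"); print(bl(im,W))
im=get_image('scene');save(im,"s5.png",(150,110,440,400),2)
```

```text
t6.95 p [0.5649 0.1417 0.0299] phi 93.8 F [ 0.2 -0.  -2.5] w 0.0035 q [  2.  38.  85.  -0.  58. -91.]
(array([566.8,  74.4]), array([137.7, 140. ]), 3.72)
```

View pics/w5.png

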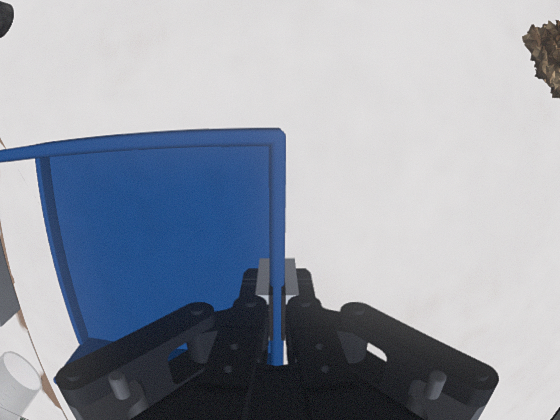

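Emit:
move_arm(targets=[0,0,-10,0,0.012,0,0,0,-10,0,0,0,0,0,-10,0,0,0,0,0,-10,0,0,0,0,0,-10,0,0,0])

```text
time_s: 7.68
position: [0.5676, 0.0913, 0.0298]
tool_rot: [[0.999, 0.0, -0.05], [0.05, 0.0, 0.999], [0.0, -1.0, 0.0]]
ft_force: [0.3, 0.7, -3.4]
grip_width: 0.0032
```

Run:
```python
from h import *
st(); im,W=wshot("w6.png"); print(bl(im,W))
im=get_image('scene');save(im,"s6.png",(150,110,440,400),2);np.savez('/tmp/s6.npz',**im)
```

```text
t7.67 p [0.5676 0.0913 0.0298] phi 92.9 F [ 0.3  0.7 -3.4] w 0.0032 q [ -3.  37.  86.   0.  57. -96.]
(array([568.8,  23.7]), array([138.1, 140.8]), 2.86)
```

View pics/w6.png

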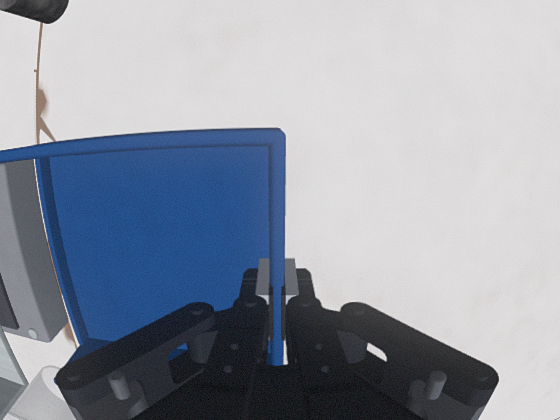

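View pics/s6.png

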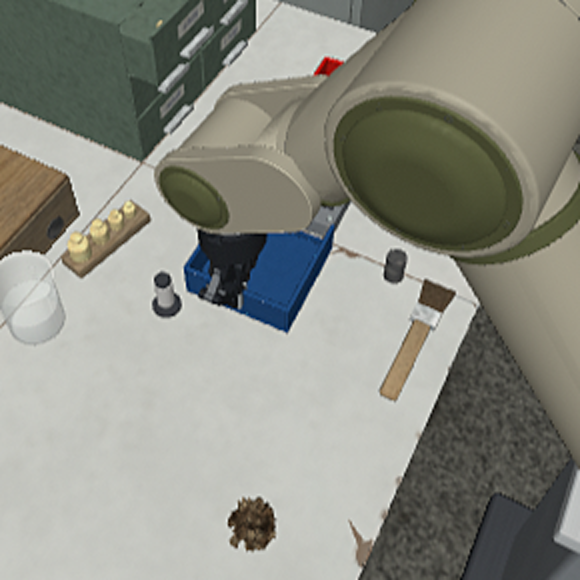

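Run:
```python
from h import *
im,W=wshot()
m=(W[...,2]>.022)&(W[...,2]<.036)&(W[...,0]>.45)&(W[...,0]<.66)&(W[...,1]<-.03)&(W[...,1]>-.25)&~masks(im)["blue"]
v,u=np.nonzero(m);print(len(u),u.min(),u.max(),v.min(),v.max()); P=W[m]
a=np.radians(3.);x=np.array([np.cos(a),np.sin(a)]);y=np.array([-x[1],x[0]]);T=np.array([.5735,-.1292])
q=(P[:,:2]-T); A=q@x;B=q@y; print(np.percentile(A,[0,1,5,50,95,99,100])*1e3,np.percentile(B,[0,1,5,50,95,99,100])*1e3)
# edge line fit of +y face: max B in bins of A
for lo in np.arange(-.065,.06,.01):
    k=(A>lo)&(A<lo+.01)
    if k.sum()>10: print(round(lo,3),np.round(np.percentile(B[k],[97])*1e3,1),k.sum())
for lo in np.arange(-.07,.075,.01):
    k=(B>lo)&(B<lo+.01)
    if k.sum()>10: print('B',round(lo,3),np.round(np.percentile(A[k],[3])*1e3,1),k.sum())
# blue: near sill/back wall positions in tipper frame
m=masks(im)["blue"]; P=W[m];P=P[(P[:,2]>-.005)&(P[:,2]<.06)];q=P[:,:2]-T
A=q@x;B=q@y;r=P[:,2]>.04
print("pan rim A",np.percentile(A[r],[.5,99.5])*1e3,"B",np.percentile(B[r],[.5,99.5])*1e3)
```

```text
5109 0 81 162 364
[-57.95988352 -55.31043722 -46.37203491  14.31009815  56.1134694
  60.49790679  72.18419861] [21.52171617 29.66148518 39.34308592 63.30518711 70.53037733 71.26791075
 90.55905246]
-0.065 [70.8] 60
-0.055 [71.3] 231
-0.045 [71.2] 275
-0.035 [70.9] 320
-0.025 [70.8] 362
-0.015 [70.7] 408
-0.005 [70.7] 446
0.005 [70.6] 487
0.015 [70.4] 540
0.025 [70.3] 551
0.035 [70.2] 581
0.045 [70.1] 540
0.055 [69.6] 286
B 0.02 [47.] 56
B 0.03 [29.9] 220
B 0.04 [3.6] 804
B 0.05 [-21.4] 1019
B 0.06 [-52.7] 2432
B 0.07 [-54.5] 556
pan rim A [-65.62720213  35.83457269] B [ 95.22129209 222.61513695]
```

Emit:
move_arm(targets=[-1.5,0,-4,0,0.006,0,-1.5,0,-4,0,0,0,0,0,-3,0,0,0,0,0,-1.5,0,0,0,0,0,-1,0,0,0])

```text
time_s: 8.45
position: [0.565, 0.0788, 0.0299]
tool_rot: [[0.999, -0.0, -0.044], [0.044, 0.001, 0.999], [-0.0, -1.0, 0.001]]
ft_force: [-1.3, 7.5, -1.2]
grip_width: 0.003
```

```bash
cat >> h.py <<'E'
def panT(im,W):
    a=np.radians(3.);x=np.array([np.cos(a),np.sin(a)]);y=np.array([-x[1],x[0]]);T=np.array([.5735,-.1292])
    m=masks(im)["blue"]; P=W[m];P=P[(P[:,2]>.04)&(P[:,2]<.06)];q=P[:,:2]-T
    A=q@x;B=q@y
    print("pan rim A",np.percentile(A,[.5,99.5])*1e3,"B",np.percentile(B,[.5,99.5])*1e3,rect(P))
    m=(W[...,2]>.022)&(W[...,2]<.036)&(W[...,0]>.45)&(W[...,0]<.66)&(W[...,1]<-.03)&(W[...,1]>-.25)&~masks(im)["blue"]
    q=W[m][:,:2]-T
    if len(q): print(" plinth A",np.percentile(q@x,[1,99])*1e3,"Bmax",np.percentile(q@y,[97])*1e3)
E
python3 -c "
from h import *
st(); im,W=wshot('w7.png'); panT(im,W)"
```

```text
t8.45 p [0.565  0.0788 0.0299] phi 92.5 F [-1.3  7.5 -1.2] w 0.0030 q [ -4.  37.  87.   0.  56. -97.]
pan rim A [-69.25795351  32.62673272] B [ 83.95280275 211.03854179] (array([566.2,  11.4]), array([139. , 140.3]), 2.4)
 plinth A [-56.82151113  59.04017032] Bmax [70.61396171]
```

View pics/w7.png

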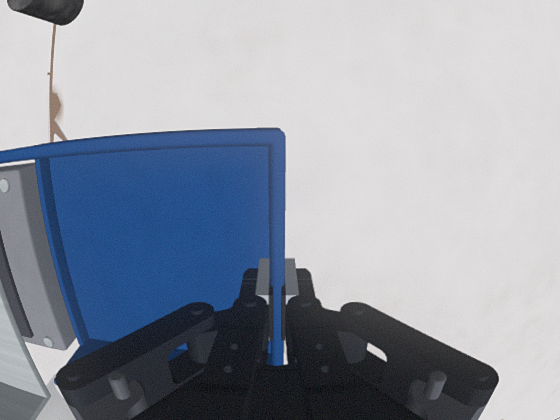

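Emit:
move_arm(targets=[0,0,1.5,0,0,0,0,0,0,0,0,0,0,0,0,0,0,0,0,-40,0,0,0,0,0,-60,0,0,0,0], hand=-0.3)

```text
time_s: 9.12
position: [0.5644, 0.0798, 0.1298]
tool_rot: [[0.999, -0.004, -0.044], [0.044, 0.0, 0.999], [-0.004, -1.0, 0.0]]
ft_force: [0.7, 0.3, 0.3]
grip_width: 0.0294
```

Emit:
move_arm(targets=[-25,-10,5,0,0,0,-25,-10,5,0,0,0,-25,-10,5,0,0,0,-25,-10,5,0,0,0,0,0,0,0,0,0])

```text
time_s: 9.75
position: [0.4636, 0.0957, 0.1707]
tool_rot: [[0.999, 0.001, -0.045], [0.045, -0.0, 0.999], [0.001, -1.0, -0.0]]
ft_force: [1.1, -0.4, -0.3]
grip_width: 0.0296
```

```bash
python3 -c "
from h import *
st(); im,W=wshot('w8.png'); panT(im,W)
im=get_image('scene');panT(im,cloud(im));save(im,'s8.png',(150,110,440,400),2)"
```

```text
t9.75 p [0.4636 0.0957 0.1707] phi 92.6 F [ 1.1 -0.4 -0.3] w 0.0296 q [ -3.  18.  93.  -0.  69. -95.]
pan rim A [-69.93230174  68.64462311] B [ 73.61538223 211.37549529] (array([565.8,  12.1]), array([140. , 140.2]), 3.14)
 plinth A [-69.15617361   3.10949853] Bmax [75.30065812]
pan rim A [-67.92877548  72.38787366] B [ 75.03443486 212.21007847] (array([567.7,  13.8]), array([141.6, 137.6]), 1.94)
 plinth A [-1.67976148 68.31604869] Bmax [71.34947487]
```

View pics/w8.png

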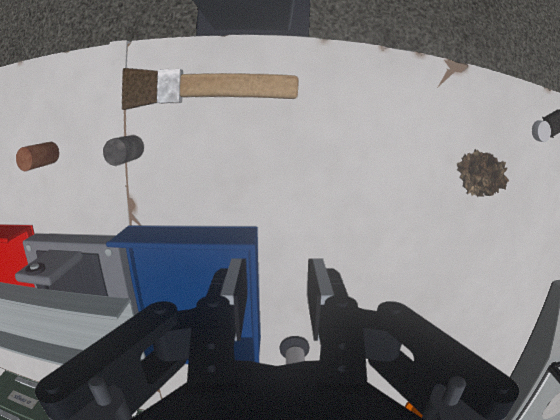

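View pics/s8.png

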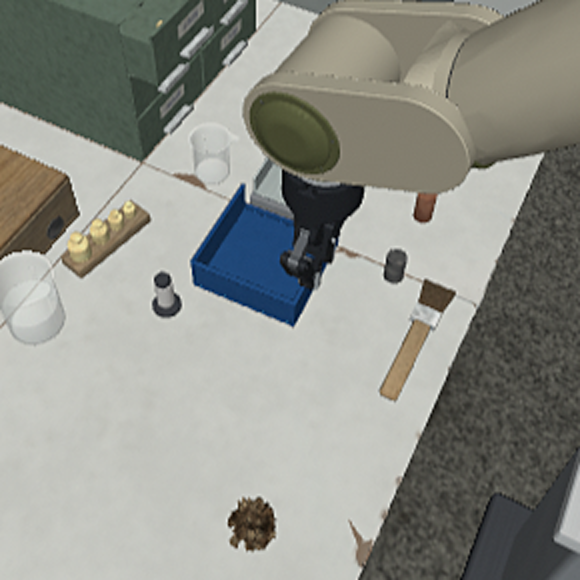

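```bash
cat >> h.py <<'E'
from scipy import ndimage
def objs(W,zlo=.02,box=(.33,.48,-.24,.4)):
    m=(W[...,0]>box[0])&(W[...,0]<box[1])&(W[...,1]>box[2])&(W[...,1]<box[3])&(W[...,2]>zlo)&(W[...,2]<.07)
    L,n=ndimage.label(m)
    for i in range(1,n+1):
        P=W[L==i]
        if len(P)>40:
            v,u=np.nonzero(L==i); print("px",int(u.mean()),int(v.mean()),len(P),rect(P),"ztop",np.round(np.percentile(P[:,2],97),3))
E
python3 -c "
from h import *
im,W=wshot(); objs(W); T=cloud(get_image('top')); print('top'); objs(T,.02)
plan([(.418,-.049,.10,92.8,5)])"
```

```text
px 118 149 772 (array([418. , -49.6]), array([25.3, 24.7]), 72.35) ztop 0.042
px 30 155 689 (array([ 421.1, -157.7]), array([25.2, 25.4]), 56.32) ztop 0.048
px 491 173 998 (array([422. , 308.2]), array([44.2, 38.3]), 66.99) ztop 0.036
top
px 162 277 162 (array([420. , 308.5]), array([42.8, 37.3]), 49.23) ztop 0.04
px 327 277 68 (array([ 419. , -158.2]), array([21.8, 23.3]), 46.08) ztop 0.054
px 289 278 66 (array([415.8, -49.3]), array([22.7, 22.6]), 1.23) ztop 0.047
[ -10.7, 13.9, -28.4, 0, -0.001, -0, -10.7, 13.9, -28.4, 0, -0.001, -0, -10.7, 13.9, -28.4, 0, -0.001, -0, -10.8, 13.9, -28.4, 0, -0.001, -0, -10.8, 13.9, -28.4, 0, -0.001, -0 ]
```

Emit:
move_arm(targets=[-10.7,13.9,-28.4,0,0,0,-10.7,13.9,-28.4,0,0,0,-10.7,13.9,-28.4,0,0,0,-10.8,13.9,-28.4,0,0,0,-10.8,13.9,-28.4,0,0,0], hand=0.2)

```text
time_s: 10.58
position: [0.4172, -0.05, 0.0995]
tool_rot: [[0.999, -0.0, -0.044], [0.044, -0.0, 0.999], [-0.0, -1.0, -0.0]]
ft_force: [1.0, 0.9, -1.0]
grip_width: 0.0512
```

```bash
python3 -c "
from h import *
st(); im,W=wshot('w9.png'); objs(W)
plan([(.418,-.0495,.017,92.8,5)])"
```

```text
t10.57 p [ 0.4172 -0.05    0.0995] phi 92.5 F [ 1.   0.9 -1. ] w 0.0512 q [ -23.   19.  106.   -0.   54. -116.]
px 122 232 1474 (array([ 420.8, -158.8]), array([24.9, 25.4]), 23.79) ztop 0.048
px 276 235 1433 (array([418.2, -50.5]), array([25.1, 24.4]), 1.07) ztop 0.042
[ 0.5, 16.2, 0.5, -0, -0.001, -0.001, 0.5, 16.2, 0.5, -0, -0.001, -0.001, 0.5, 16.2, 0.5, -0, -0.001, -0.001, 0.4, 16.2, 0.5, -0, -0.001, -0.001, 0.4, 16.2, 0.5, -0, -0.001, -0.001 ]
```

Emit:
move_arm(targets=[1,16.5,-0.5,0,0,0,0,16.5,0,0,0,0,0,16.5,0,0,0,0,0,16.5,0,0,0,0,0,16.5,0,0,0,0])

```text
time_s: 11.25
position: [0.4186, -0.0496, 0.0168]
tool_rot: [[0.999, -0.0, -0.044], [0.044, 0.0, 0.999], [-0.0, -1.0, 0.0]]
ft_force: [0.1, 0.9, 0.6]
grip_width: 0.0512
```

Emit:
move_arm(targets=[0,0,0,0,0,0,0,0,0,0,0,0,0,0,0,0,0,0,0,0,0,0,0,0,0,0,0,0,0,0], hand=-1, squeeze=40)

```text
time_s: 11.88
position: [0.4181, -0.0492, 0.018]
tool_rot: [[0.999, 0.0, -0.044], [0.044, -0.0, 0.999], [0.0, -1.0, -0.0]]
ft_force: [0.2, 0.4, -0.2]
grip_width: 0.024
```

```bash
python3 -c "
from h import *
st(); 
plan([(.418,-.0505,.19,92.8,3),(.5594,-.1377,.19,92.8,4),(.5594,-.1377,.125,92.8,3)])"
```

```text
t11.88 p [ 0.4181 -0.0492  0.018 ] phi 92.5 F [ 0.2  0.4 -0.2] w 0.0240 q [ -23.   29.  111.   -0.   40. -115.]
[ -0, -57.3, -0.4, 0, -0.002, 0, -0, -57.3, -0.4, 0, -0.002, 0, -0, -57.3, -0.4, 0, -0.002, 0, 34.2, 0, -23.5, 0, 0, 0, 34.2, 0, -23.5, 0, 0, 0 ]
[ 34.2, 0, -23.5, 0, 0, 0, 34.2, 0, -23.5, 0, 0, 0, 0, 21.7, 0, 0, 0, 0, 0, 21.7, 0, 0, 0, 0, 0, 21.7, 0, 0, 0, 0 ]
```

Emit:
move_arm(targets=[0,-57.3,0,0,0,0,0,-57.3,0,0,0,0,0,-57.3,0,0,0,0,34.2,0,-23.5,0,0,0,34.2,0,-23.5,0,0,0], squeeze=60)

```text
time_s: 12.5
position: [0.4892, -0.0936, 0.1909]
tool_rot: [[0.999, 0.002, -0.044], [0.044, -0.001, 0.999], [0.002, -1.0, -0.001]]
ft_force: [-0.4, -0.1, -0.6]
grip_width: 0.0233
```

Emit:
move_arm(targets=[34.2,0,-23.5,0,0,0,34.2,0,-23.5,0,0,0,0,21.7,0,0,0,0,0,21.7,0,0,0,0,0,21.7,0,0,0,0])

```text
time_s: 13.12
position: [0.5586, -0.137, 0.1238]
tool_rot: [[0.999, -0.0, -0.044], [0.044, 0.0, 0.999], [-0.0, -1.0, 0.0]]
ft_force: [1.7, 0.1, -1.1]
grip_width: 0.0232
```

Run:
```python
from h import *
st(); im,W=wshot('w10.png')
k=(W[...,2]>.105)&(W[...,2]<.13)&(W[...,0]>.48)&(W[...,0]<.65)&(W[...,1]<.0)&(W[...,1]>-.26)
P=W[k];print(len(P),rect(P))
k=(W[...,2]>.08)&(W[...,2]<.097)&(W[...,0]>.53)&(W[...,0]<.62)&(W[...,1]<-.02)&(W[...,1]>-.24)
P=W[k];print(len(P),rect(P),np.median(P[:,2]))
A=np.c_[P[:,1],np.ones(len(P))];print("tilt",np.linalg.lstsq(A,P[:,2],rcond=None)[0])
```

```text
t13.12 p [ 0.5586 -0.137   0.1238] phi 92.5 F [ 1.7  0.1 -1.1] w 0.0232 q [ -26.   30.   80.   -0.   69. -118.]
7191 (array([ 575.1, -128.8]), array([ 71.3, 209.7]), 2.72)
17091 (array([ 568.8, -129.5]), array([ 79.6, 210.2]), 2.67) 0.08889919307665345
tilt [0.00070127 0.08936695]
```

View pics/w10.png

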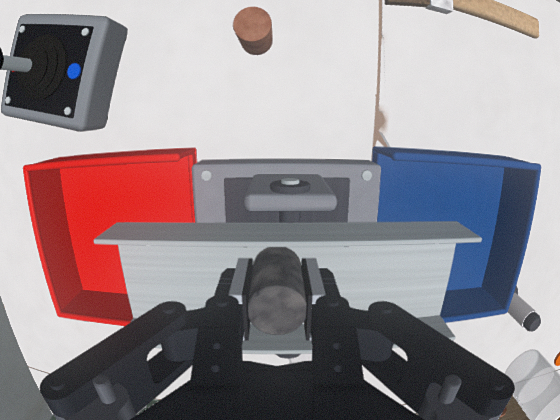

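Run:
```python
from h import *
im,W=wshot()
a=np.radians(2.7);x=np.array([np.cos(a),np.sin(a)]);y=np.array([-x[1],x[0]]);T=np.array([.575,-.129])
for c in("blue","red"):
    P=W[masks(im)[c]];P=P[(P[:,2]>.04)&(P[:,2]<.06)&(P[:,0]>.4)&(P[:,0]<.7)&(P[:,1]>-.4)&(P[:,1]<.15)];q=P[:,:2]-T;A=q@x*1e3;B=q@y*1e3
    print(c,np.percentile(A,[.5,3,97,99.5]),np.percentile(B,[.5,99.5]),rect(P))
```

```text
blue [-141.83816788 -137.72018135   67.1384313    68.49304618] [-159.53154103  208.86120099] (array([ 542.6, -107.9]), array([404.1, 150. ]), 81.33)
red [-70.665869   -70.34044189  67.29503281  68.50019454] [-210.72962543  -73.03549211] (array([ 580.9, -270.1]), array([140.7, 140.2]), 2.84)
```

Emit:
move_arm(targets=[2,5,-0.5,0,0,0,0,4,0,0,0,0,0,3,0,0,0,0,0,2.5,0,0,0,0,0,0,0,0,0,0])

```text
time_s: 13.85
position: [0.5608, -0.1374, 0.1101]
tool_rot: [[0.999, -0.0, -0.044], [0.044, 0.0, 0.999], [-0.0, -1.0, 0.0]]
ft_force: [0.2, 0.2, 1.0]
grip_width: 0.0235
```

Emit:
move_arm(targets=[0,1,0,0,0,0,0,0.5,0,0,0,0,0,0,0,0,0,0,0,0,0,0,0,0,0,0,0,0,0,0])

```text
time_s: 14.48
position: [0.5609, -0.1375, 0.1087]
tool_rot: [[0.999, 0.0, -0.044], [0.044, -0.0, 0.999], [0.0, -1.0, -0.0]]
ft_force: [-0.5, 0.7, -0.2]
grip_width: 0.0232
```

Emit:
move_arm(targets=[0,0,0,0,0,0,0,0,0,0,0,0,0,0,0,0,0,0,0,-20,0,0,0,0,0,-55,0,0,0,0], hand=0)

```text
time_s: 15.1
position: [0.5598, -0.1371, 0.1824]
tool_rot: [[0.999, -0.005, -0.044], [0.044, 0.003, 0.999], [-0.005, -1.0, 0.003]]
ft_force: [0.9, -1.3, 0.9]
grip_width: 0.0428
```

Run:
```python
from h import *
st(); im,W=wshot('w11.png'); objs(W)
k=(W[...,2]>.112)&(W[...,2]<.15)&(W[...,0]>.545)&(W[...,0]<.605)&(W[...,1]<-.08)&(W[...,1]>-.18)
print(rect(W[k]),W[k][:,2].max())
plan([(.4205,-.1585,.15,92.5,3),(.4205,-.1585,.07,92.5,2)])
```

```text
t15.10 p [ 0.5598 -0.1371  0.1824] phi 92.5 F [ 0.9 -1.3  0.9] w 0.0428 q [ -26.   27.   75.    0.   78. -118.]
px 257 45 823 (array([ 421.7, -158.9]), array([24.9, 25. ]), 89.45) ztop 0.048
(array([ 559.4, -153. ]), array([55. , 24.8]), 84.86) 0.13258477495083598
[ -47.8, 13.5, -4.6, 0.001, 0, 0.003, -47.7, 13.6, -4.6, 0.001, 0, 0.003, -47.7, 13.7, -4.6, 0.001, 0, 0.003, 0, 40, 0, 0, -0, 0, 0, 40, 0, 0, 0, -0 ]
```

View pics/w11.png

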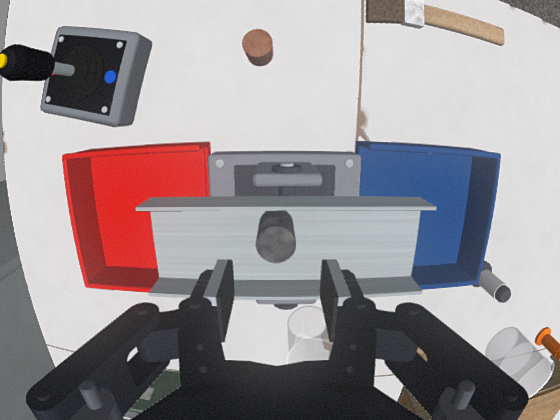

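The dark plug stands upright on the tray at (275,238). Next is the red plug.

Emit:
move_arm(targets=[-46,0,-4.6,0,0,0,-46,20,-4.6,0,0,0,-47,21,-4.6,0,0,0,0,35,0,0,0,0,0,35,0,0,0,0], hand=0.2)

```text
time_s: 15.78
position: [0.4225, -0.1578, 0.0722]
tool_rot: [[0.999, 0.002, -0.043], [0.043, -0.001, 0.999], [0.002, -1.0, -0.001]]
ft_force: [-0.5, -1.1, -0.4]
grip_width: 0.0515
```

Run:
```python
from h import *
st(); im,W=wshot('w12.png'); objs(W)
plan([(.4213,-.1588,.021,92.5,5)])
```

```text
t15.78 p [ 0.4225 -0.1578  0.0722] phi 92.5 F [-0.5 -1.1 -0.4] w 0.0515 q [ -36.   24.  104.   -0.   52. -128.]
px 274 250 2134 (array([ 420.9, -159.4]), array([24.7, 24.8]), 46.06) ztop 0.048
px 223 278 54 (array([ 423.6, -183.5]), array([20.5,  0.7]), 3.96) ztop 0.07
px 329 278 55 (array([ 421.4, -132.3]), array([20.2,  0.5]), 3.22) ztop 0.07
[ 0.1, 9.5, -0.5, -0.001, -0, -0.001, 0.1, 9.5, -0.5, -0.001, -0, -0.001, 0.1, 9.5, -0.5, -0.001, -0, -0.001, 0.1, 9.5, -0.5, -0.001, -0, -0.001, 0.1, 9.5, -0.5, -0.001, -0, -0.001 ]
```

Emit:
move_arm(targets=[-1,10,-1.5,0,0,0,0,10,0,0,0,0,0,11,0,0,0,0,0,11,0,0,0,0,0,10,0,0,0,0])

```text
time_s: 16.45
position: [0.4217, -0.1589, 0.02]
tool_rot: [[0.999, 0.0, -0.044], [0.044, -0.0, 0.999], [0.0, -1.0, -0.0]]
ft_force: [0.4, 0.0, 0.1]
grip_width: 0.0514
```

Emit:
move_arm(targets=[0,0,0,0,0,0,0,0,0,0,0,0,0,0,0,0,0,0,0,0,0,0,0,0,0,0,0,0,0,0], hand=-1, squeeze=60)

```text
time_s: 17.08
position: [0.4217, -0.159, 0.0207]
tool_rot: [[0.999, 0.0, -0.044], [0.044, -0.0, 0.999], [0.0, -1.0, -0.0]]
ft_force: [1.0, 0.3, -0.7]
grip_width: 0.0236
```

Run:
```python
from h import *
st()
plan([(.421,-.159,.205,92.5,4),(.589,-.1205,.205,92.5,4),(.589,-.1205,.13,92.5,2)])
```

```text
t17.07 p [ 0.4217 -0.159   0.0207] phi 92.5 F [ 1.   0.3 -0.7] w 0.0236 q [ -36.   30.  107.   -0.   44. -128.]
[ -0.2, -46.1, -0, 0, 0, 0, -0.2, -46.1, -0, 0, 0, 0, -0.2, -46.1, -0, 0, 0, 0, -0.2, -46.1, -0, 0, 0, 0, 42.4, -0, 7.8, 0, 0, 0 ]
[ 42.4, -0, 7.8, -0, -0, -0, 42.4, 0, 7.8, 0, 0, 0, 42.4, 0, 7.8, 0, 0, 0, 0, 37.5, -0, 0, 0, 0, 0, 37.5, -0, 0, 0, 0 ]
```

Emit:
move_arm(targets=[0,-46,0,0,0,0,0,-46,0,0,0,0,0,-46,0,0,0,0,0,-46,0,0,0,0,42.4,0,7.8,0,0,0])

```text
time_s: 17.7
position: [0.4641, -0.1501, 0.2085]
tool_rot: [[0.999, 0.006, -0.042], [0.042, -0.004, 0.999], [0.006, -1.0, -0.004]]
ft_force: [1.4, -1.4, -1.9]
grip_width: 0.0237
```

Emit:
move_arm(targets=[42.4,0,7.8,0,0,0,42.4,0,7.8,0,0,0,42.4,0,7.8,0,0,0,0,35,0,0,0,0,0,35,0,0,0,0])

```text
time_s: 18.32
position: [0.5899, -0.1199, 0.1334]
tool_rot: [[0.999, -0.0, -0.045], [0.045, -0.0, 0.999], [-0.0, -1.0, -0.0]]
ft_force: [-0.7, 0.3, -1.0]
grip_width: 0.0236
```

Run:
```python
from h import *
st(); im,W=wshot('w13.png')
plan([(.5895,-.1205,.1125,92.5,5)])
```

```text
t18.32 p [ 0.5899 -0.1199  0.1334] phi 92.6 F [-0.7  0.3 -1. ] w 0.0236 q [ -23.   32.   75.   -0.   73. -115.]
[ 0.4, 3.2, -0.3, -0.001, 0, -0.002, 0.4, 3.2, -0.3, -0.001, 0, -0.002, 0.4, 3.2, -0.3, -0.001, 0, -0.002, 0.4, 3.2, -0.3, -0.001, 0, -0.002, 0.4, 3.2, -0.3, -0.001, 0, -0.002 ]
```

View pics/w13.png

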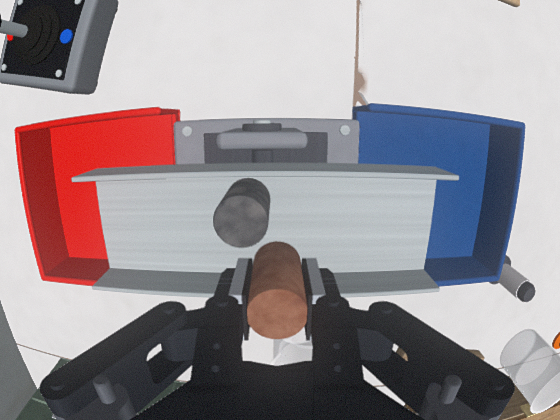

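Emit:
move_arm(targets=[0,6,0,0,0,0,0,6,0,0,0,0,0,4,0,0,0,0,0,3,0,0,0,0,0,2,0,0,0,0])

```text
time_s: 19.0
position: [0.5897, -0.1203, 0.1138]
tool_rot: [[0.999, 0.0, -0.044], [0.044, -0.0, 0.999], [0.0, -1.0, -0.0]]
ft_force: [0.0, -0.1, -1.1]
grip_width: 0.0236
```

Emit:
move_arm(targets=[0,0.5,0,0,0,0,0,0,0,0,0,0,0,0,0,0,0,0,0,0,0,0,0,0,0,0,0,0,0,0])

```text
time_s: 19.62
position: [0.5897, -0.1203, 0.1132]
tool_rot: [[0.999, 0.0, -0.044], [0.044, -0.0, 0.999], [0.0, -1.0, -0.0]]
ft_force: [-0.5, 0.1, 0.0]
grip_width: 0.0238
```

```bash
python3 -c "
from h import *
st()"
```

```text
t19.62 p [ 0.5897 -0.1203  0.1132] phi 92.5 F [-0.5  0.1  0. ] w 0.0238 q [ -23.   33.   77.    0.   70. -115.]
```

Emit:
move_arm(targets=[0,1,0,0,0,0,0,1,0,0,0,0,0,0.7,0,0,0,0,0,0,0,0,0,0,0,0,0,0,0,0])

```text
time_s: 20.25
position: [0.5899, -0.1203, 0.1123]
tool_rot: [[0.999, 0.002, -0.044], [0.044, -0.001, 0.999], [0.002, -1.0, -0.001]]
ft_force: [-4.5, 2.0, 13.8]
grip_width: 0.0238
```

Emit:
move_arm(targets=[0,0,0,0,0,0,0,0,0,0,0,0,0,0,0,0,0,0,0,-20,0,0,0,0,0,-60,0,0,0,0], hand=-0.15)

```text
time_s: 20.88
position: [0.5886, -0.1199, 0.1885]
tool_rot: [[0.999, -0.007, -0.044], [0.044, 0.003, 0.999], [-0.006, -1.0, 0.003]]
ft_force: [1.5, -0.9, 0.3]
grip_width: 0.0363
```

Run:
```python
from h import *
st(); im,W=wshot('w14.png'); objs(W)
im=get_image("scene"); save(im,'s14.png',(250,90,430,240),4);np.savez('/tmp/s14.npz',**im)
```

```text
t20.88 p [ 0.5886 -0.1199  0.1885] phi 92.5 F [ 1.5 -0.9  0.3] w 0.0363 q [ -23.   29.   70.   -0.   81. -115.]
```

View pics/w14.png

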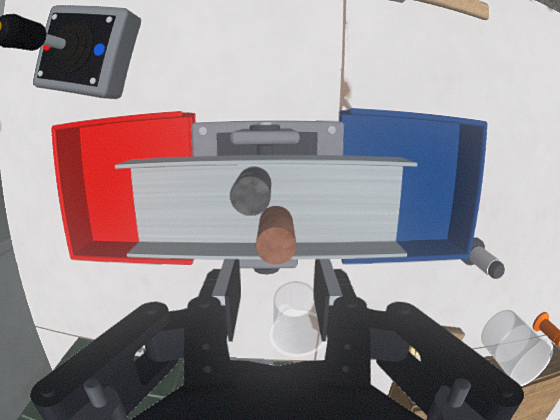

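View pics/s14.png

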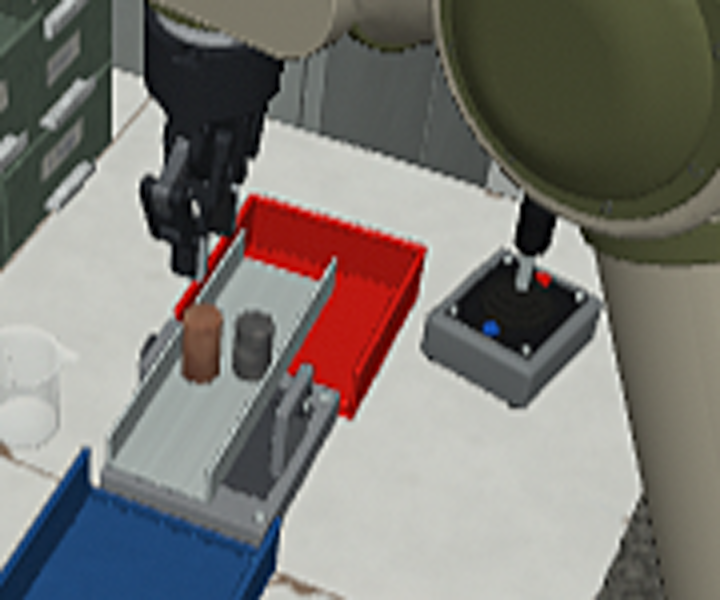

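Run:
```python
from h import *
im=dict(np.load('/tmp/top0.npz'))
H=hsv(im).astype(int);W=cloud(im)
reg=np.zeros(H.shape[:2],bool);reg[250:295,360:412]=1
def cen(m):
    v,u=np.nonzero(m&reg);return u.mean(),v.mean(),len(u)
b=cen((H[...,0]>100)&(H[...,0]<130)&(H[...,1]>150));r=cen(((H[...,0]<6)|(H[...,0]>172))&(H[...,1]>150));y=cen((H[...,0]>18)&(H[...,0]<35)&(H[...,1]>150))
print(b,r,y)
B=ray(im,b[0],b[1],.046);R=ray(im,r[0],r[1],.046);Y=ray(im,y[0],y[1],.152);d=B-R
print("top",B,R,"Y",Y,np.degrees(np.arctan2(d[1],d[0])),np.linalg.norm(d),(B+R)/2)
k=reg&(W[...,2]>.035)&(W[...,2]<.055);print("console",rect(W[k]))
im=dict(np.load('/tmp/scene0.npz'));W=cloud(im)
k=(W[...,0]>.36)&(W[...,0]<.5)&(W[...,1]<-.25)&(W[...,1]>-.4)&(W[...,2]>.035)&(W[...,2]<.052);print("console scene",rect(W[k]))
k=(W[...,0]>.36)&(W[...,0]<.5)&(W[...,1]<-.25)&(W[...,1]>-.4)&(W[...,2]>.1)&(W[...,2]<.15);P=W[k]
for lo in(.1,.11,.12,.13,.14): 
    Q=P[(P[:,2]>lo)&(P[:,2]<lo+.01)]; print(lo,Q.mean(0),len(Q))
im,W=wshot()
k=(W[...,0]>.36)&(W[...,0]<.5)&(W[...,1]<-.25)&(W[...,1]>-.4)&(W[...,2]>.038)&(W[...,2]<.052);print("console wr",rect(W[k]),k.sum())
H=hsv(im).astype(int)
for nm,m in(("b",(H[...,0]>100)&(H[...,0]<130)&(H[...,1]>150)),("r",((H[...,0]<6)|(H[...,0]>172))&(H[...,1]>150))):
    q=W[m&k]; print(nm,q.mean(0),len(q))
```

```text
(np.float64(374.84615384615387), np.float64(268.53846153846155), 13) (np.float64(398.0), np.float64(273.73333333333335), 15) (np.float64(395.0), np.float64(268.3529411764706), 17)
top [ 0.4440508  -0.29110943  0.046     ] [ 0.42935993 -0.35555157  0.046     ] Y [ 0.43678072 -0.32290247  0.152     ] 77.15775351431293 0.06609546805420102 [ 0.43670536 -0.3233305   0.046     ]
console (array([ 435.9, -322.1]), array([101.2,  90.4]), 77.03)
console scene (array([ 437.8, -321.1]), array([103.1,  89.2]), 77.05)
0.1 [ 0.43687753 -0.31372259  0.10621103] 12
0.11 [ 0.43689656 -0.3141938   0.11454345] 26
0.12 [ 0.43674295 -0.31352738  0.12422873] 24
0.13 [ 0.43717464 -0.31261187  0.13468641] 27
0.14 [ 0.43668803 -0.31572323  0.14509366] 44
console wr (array([ 438.2, -321.6]), array([100.6,  89.8]), 77.21) 5223
b [ 0.44539103 -0.28941049  0.04745513] 118
r [ 0.43344501 -0.35625365  0.04736076] 34
```

Run:
```python
from h import *
plan([(.5886,-.12,.215,92.5,1),(.437,-.322,.215,77.1,6),(.437,-.322,.17,77.1,3)])
```

```text
[ -2, -21.7, 0.7, 0.003, 0.001, 0.006, -26.7, 0, -32.5, 0, 0.045, 0, -25.2, 0, -33.7, 0, 0.045, 0, -23.7, 0, -34.8, 0, 0.045, 0, -22.1, 0, -35.8, 0, 0.045, 0 ]
[ -20.5, 0, -36.8, 0, 0.045, 0, -18.8, 0, -37.7, 0, 0.045, 0, 0, 15, 0, 0, 0, 0, -0, 15, 0, 0, 0, 0, 0, 15, 0, 0, 0, 0 ]
```

Emit:
move_arm(targets=[0,-26.5,0,0,0,0,-26.7,0,-32.5,0,0.045,0,-25.2,0,-33.7,0,0.045,0,-23.7,0,-34.8,0,0.045,0,-22.1,0,-35.8,0,0.045,0], hand=0.4)

```text
time_s: 21.65
position: [0.4875, -0.2557, 0.2157]
tool_rot: [[0.991, -0.002, 0.137], [-0.137, 0.001, 0.991], [-0.002, -1.0, 0.001]]
ft_force: [0.6, -0.7, 0.2]
grip_width: 0.06
```

Emit:
move_arm(targets=[-20.5,0,-36.8,0,0.045,0,-18.8,0,-37.7,0,0.045,0,0,15,0,0,0,0,0,15,0,0,0,0,0,15,0,0,0,0])

```text
time_s: 22.28
position: [0.4377, -0.3221, 0.1702]
tool_rot: [[0.975, -0.001, 0.224], [-0.224, 0.002, 0.975], [-0.002, -1.0, 0.001]]
ft_force: [0.5, 0.3, -0.5]
grip_width: 0.0601
```

Run:
```python
from h import *
st(); im,W=wshot('w15.png')
k=(W[...,0]>.4)&(W[...,0]<.48)&(W[...,1]<-.28)&(W[...,1]>-.36)&(W[...,2]>.1)&(W[...,2]<.15); print(rect(W[k]),k.sum())
plan([(.437,-.322,.112,77.1,5)])
```

```text
t22.27 p [ 0.4377 -0.3221  0.1702] phi 77.0 F [ 0.5  0.3 -0.5] w 0.0601 q [ -49.   25.   82.   -0.   74. -126.]
(array([ 436.4, -322.2]), array([25.6, 23.3]), 55.92) 1942
[ 0, 11.3, -0.2, -0.001, -0, -0.001, 0, 11.3, -0.1, -0.001, -0, -0.001, 0, 11.3, -0.1, -0.001, -0, -0.001, 0, 11.3, -0.1, -0.001, -0, -0.001, 0, 11.3, -0.1, -0.001, -0, -0.001 ]
```

View pics/w15.png

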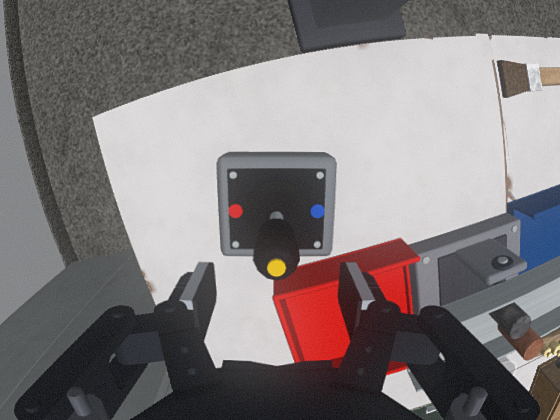

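The jaws are centred over the handle (yellow cap at 276,267), with the blue dot to the right (318,211). I'll descend so they straddle it, then push to blue.

Emit:
move_arm(targets=[-1,11.6,0,0,0,0,0,11.6,0,0,0,0,0,11.6,0,0,0,0,0,11.6,0,0,0,0,0,11.6,0,0,0,0])

```text
time_s: 22.95
position: [0.4372, -0.3221, 0.1132]
tool_rot: [[0.975, 0.0, 0.224], [-0.224, -0.0, 0.975], [0.0, -1.0, -0.0]]
ft_force: [-0.2, -1.0, -0.4]
grip_width: 0.0597
```

Emit:
move_arm(targets=[0,0,9,0,0,0,0,0,9,0,0,0,0,0,9,0,0,0,0,0,9,0,0,0,0,0,5,0,0,0])

```text
time_s: 23.58
position: [0.4464, -0.2833, 0.1151]
tool_rot: [[0.975, 0.001, 0.223], [-0.223, -0.005, 0.975], [0.002, -1.0, -0.005]]
ft_force: [-6.2, -10.4, 1.7]
grip_width: 0.0596
```

Run:
```python
from h import *
st(); im,W=wshot('w16.png')
```

```text
t23.57 p [ 0.4464 -0.2833  0.1151] phi 77.1 F [ -6.2 -10.4   1.7] w 0.0596 q [ -45.   27.   89.   -0.   64. -122.]
```

View pics/w16.png

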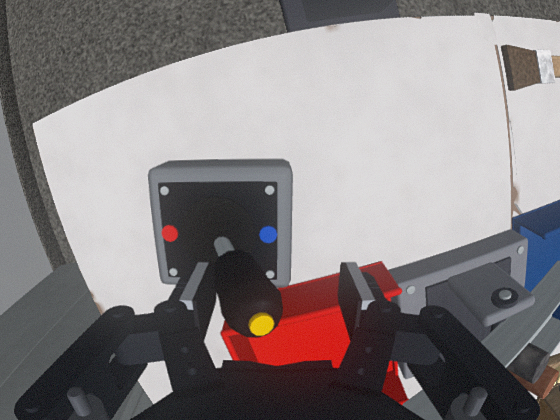

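Emit:
move_arm(targets=[0,0,3,0,0,0,0,0,3,0,0,0,0,0,3,0,0,0,0,0,0,0,0,0,0,0,0,0,0,0])

```text
time_s: 24.25
position: [0.4483, -0.2757, 0.1148]
tool_rot: [[0.975, 0.001, 0.224], [-0.224, -0.006, 0.975], [0.002, -1.0, -0.006]]
ft_force: [-5.8, -14.7, -1.5]
grip_width: 0.0598
```

Run:
```python
from h import *
st(); s,p,R,ph=cur(); print("along",(p[:2]-[.437,-.322])@[.223,.975]); im=get_image("scene"); save(im,'s17.png',(250,90,430,240),4)
```

```text
t24.25 p [ 0.4483 -0.2757  0.1148] phi 77.1 F [ -5.8 -14.7  -1.5] w 0.0598 q [ -44.   27.   89.   -0.   64. -121.]
along 0.047687795218648465
```

View pics/s17.png

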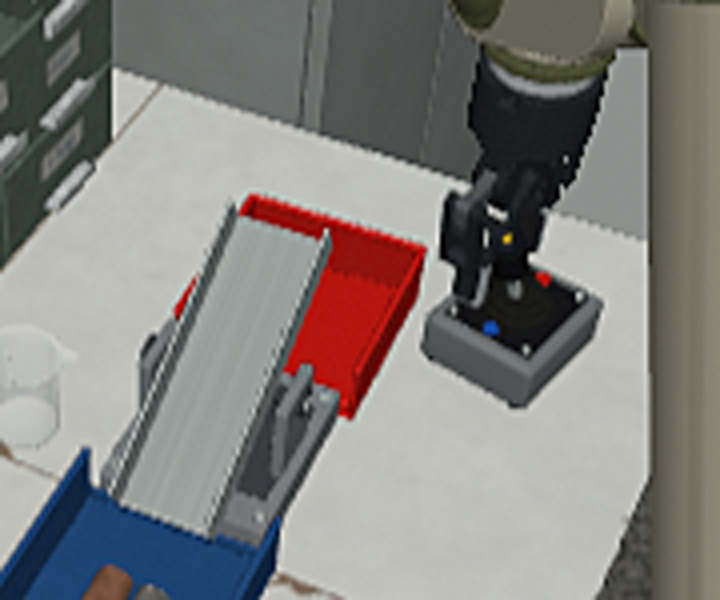

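Both plugs are already in the pan. I'll press on to the stop and hold.

Emit:
move_arm(targets=[0,0,2,0,0,0,0,0,1,0,0,0,0,0,0,0,0,0,0,0,0,0,0,0,0,0,0,0,0,0])

```text
time_s: 24.92
position: [0.4487, -0.2742, 0.1146]
tool_rot: [[0.975, 0.0, 0.224], [-0.224, -0.009, 0.975], [0.002, -1.0, -0.008]]
ft_force: [-7.8, -20.7, -4.7]
grip_width: 0.0594
```

The force jumped to 22 N with little travel, so it's on the stop. Holding.

Emit:
move_arm(targets=[0,0,0.5,0,0,0,0,0,0,0,0,0,0,0,0,0,0,0,0,0,0,0,0,0,0,0,0,0,0,0])

```text
time_s: 25.55
position: [0.4487, -0.2741, 0.1146]
tool_rot: [[0.975, -0.0, 0.224], [-0.224, -0.009, 0.974], [0.002, -1.0, -0.009]]
ft_force: [-8.3, -22.6, -5.8]
grip_width: 0.0601
```

Emit:
move_arm(targets=[0,0,0,0,0,0,0,0,0,0,0,0,0,0,0,0,0,0,0,0,0,0,0,0,0,0,0,0,0,0])

```text
time_s: 26.18
position: [0.4487, -0.274, 0.1146]
tool_rot: [[0.975, -0.0, 0.224], [-0.224, -0.009, 0.974], [0.002, -1.0, -0.009]]
ft_force: [-7.3, -22.7, -5.7]
grip_width: 0.0596
```

Emit:
move_arm(targets=[0,0,0,0,0,0,0,0,0,0,0,0,0,0,0,0,0,0,0,0,0,0,0,0,0,0,0,0,0,0])

```text
time_s: 26.8
position: [0.4488, -0.274, 0.1146]
tool_rot: [[0.975, -0.0, 0.224], [-0.224, -0.009, 0.974], [0.002, -1.0, -0.009]]
ft_force: [-8.2, -22.2, -6.0]
grip_width: 0.0595
```

Emit:
move_arm(targets=[0,0,0,0,0,0,0,0,0,0,0,0,0,0,0,0,0,0,0,0,0,0,0,0,0,0,0,0,0,0])

```text
time_s: 27.42
position: [0.4488, -0.274, 0.1146]
tool_rot: [[0.975, -0.0, 0.224], [-0.224, -0.009, 0.974], [0.002, -1.0, -0.009]]
ft_force: [-8.0, -23.2, -6.4]
grip_width: 0.0602
```

Emit:
move_arm(targets=[0,0,-8,0,0,0,0,0,-12,0,0,0,0,0,-12,0,0,0,0,0,-12,0,0,0,0,0,-8,0,0,0])

```text
time_s: 28.05
position: [0.4373, -0.3207, 0.1137]
tool_rot: [[0.975, -0.0, 0.224], [-0.224, 0.001, 0.975], [-0.001, -1.0, 0.001]]
ft_force: [-0.7, 0.3, -0.2]
grip_width: 0.0598
```

Emit:
move_arm(targets=[0,-14,0,0,0,0,0,-20,0,0,0,0,0,-30,0,0,0,0,0,-30,0,0,0,0,0,0,0,0,0,0])

```text
time_s: 28.68
position: [0.4382, -0.3208, 0.2108]
tool_rot: [[0.975, 0.003, 0.223], [-0.223, -0.004, 0.975], [0.004, -1.0, -0.003]]
ft_force: [0.4, 0.8, -0.2]
grip_width: 0.0598
```

Run:
```python
from h import *
st(); im,W=wshot('w18.png'); objs(W)
im=get_image("scene"); save(im,'s18.png',(150,90,430,320),2.8);panT(im,cloud(im)); objs(cloud(im))
plan([(.4377,-.322,.21,77,1),(.424,-.05,.2,77,5),(.422,.308,.12,77,9)])
```

```text
t28.68 p [ 0.4382 -0.3208  0.2108] phi 77.1 F [ 0.4  0.8 -0.2] w 0.0598 q [ -49.   22.   79.    0.   79. -126.]
pan rim A [-139.51044063   71.29513345] B [-156.03220442  212.15268529] (array([ 548.7, -106.8]), array([402.7, 162. ]), 81.23)
 plinth A [-67.90777622  60.23185485] Bmax [71.27605729]
px 301 376 357 (array([373.4, 293.8]), array([43.4, 40.9]), 30.57) ztop 0.038
[ 0.7, -1.9, -1.8, -0, 0.001, -0, -14.9, 2, 52.4, 0, 0, 0, -14.9, 2, 52.4, 0, 0, 0, -14.9, 2, 52.4, 0, 0, 0, -14.9, 2, 52.4, -0, 0, -0 ]
[ -14.9, 2, 52.4, 0, 0, 0, -9.2, 8.9, 38.7, 0, 0, 0, -9.2, 8.9, 38.7, 0, 0, 0, -9.2, 8.9, 38.7, 0, 0, 0, -9.2, 8.9, 38.7, 0, 0, 0 ]
[ -9.2, 8.9, 38.7, -0, 0, 0, -9.2, 8.9, 38.7, 0, 0, 0, -9.2, 8.9, 38.7, 0, 0, 0, -9.2, 8.9, 38.7, 0, 0, 0, -9.2, 8.9, 38.7, 0, 0, 0 ]
```

View pics/s18.png

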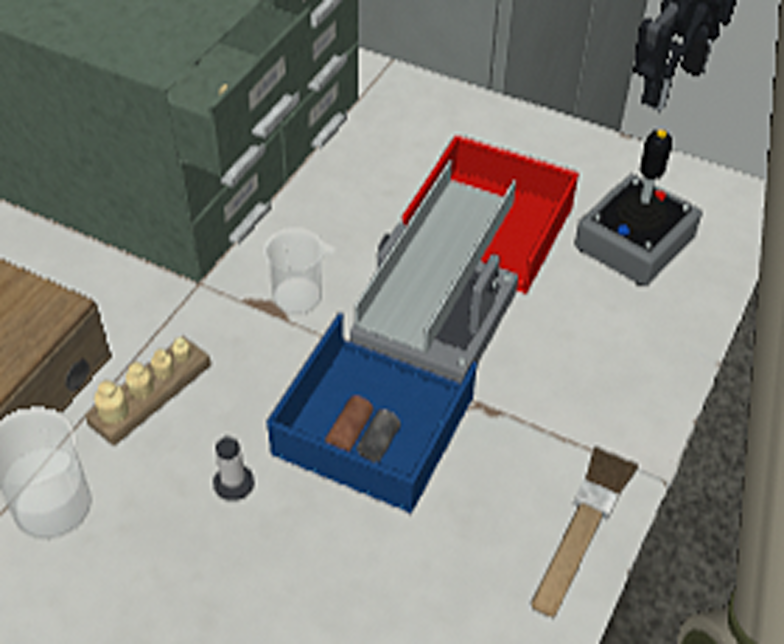

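The plugs lie in the pan (350,420)/(380,433), and the stick and tray are back at centre. The rock has been knocked to about (0.373, 0.294), so I'll go and look at it there.

Run:
```python
from h import *
plan([(.42,-.05,.2,77,6),(.37,.294,.14,77,9)])
```

```text
[ -12.9, 1.3, 43.2, -0, 0, -0, -12.9, 1.3, 43.2, -0, 0, -0, -12.9, 1.3, 43.2, -0, 0, -0, -12.9, 1.3, 43.2, -0, 0, -0, -12.9, 1.3, 43.2, -0, 0, -0 ]
[ -12.9, 1.3, 43.2, -0, 0, -0, -14, 6.7, 36, 0, 0, 0, -14, 6.7, 36, 0, 0, 0, -14, 6.7, 36, 0, 0, 0, -14, 6.7, 36, 0, 0, 0 ]
[ -14, 6.7, 36, 0, 0, 0, -14, 6.7, 36, 0, 0, 0, -14, 6.7, 36, -0, 0, -0, -14, 6.7, 36, 0, 0, 0, -14, 6.7, 36, 0, 0, 0 ]
```

Emit:
move_arm(targets=[-12.9,1.3,43.2,0,0,0,-12.9,1.3,43.2,0,0,0,-12.9,1.3,43.2,0,0,0,-12.9,1.3,43.2,0,0,0,-12.9,1.3,43.2,0,0,0], hand=1)

```text
time_s: 29.4
position: [0.4223, -0.0939, 0.2006]
tool_rot: [[0.975, -0.002, 0.224], [-0.224, 0.001, 0.975], [-0.002, -1.0, 0.001]]
ft_force: [0.6, 0.3, 0.3]
grip_width: 0.0853
```

Emit:
move_arm(targets=[-12.9,1.3,43.2,0,0,0,-14,6.7,36,0,0,0,-14,6.7,36,0,0,0,-14,6.7,36,0,0,0,-14,6.7,36,0,0,0])

```text
time_s: 30.02
position: [0.3968, 0.1035, 0.1725]
tool_rot: [[0.975, -0.002, 0.224], [-0.224, 0.0, 0.975], [-0.002, -1.0, -0.0]]
ft_force: [0.5, 0.5, -0.4]
grip_width: 0.0851
```

Emit:
move_arm(targets=[-14,6.7,36,0,0,0,-14,6.7,36,0,0,0,-14,6.7,36,0,0,0,-14,6.7,36,0,0,0,-14,6.7,36,0,0,0])

```text
time_s: 30.65
position: [0.3689, 0.2944, 0.1388]
tool_rot: [[0.975, -0.002, 0.224], [-0.224, -0.001, 0.975], [-0.002, -1.0, -0.001]]
ft_force: [0.2, -0.7, 0.6]
grip_width: 0.0854
```

Run:
```python
from h import *
st(); im,W=wshot('w19.png'); objs(W,.006,(.31,.46,.2,.38)); objs(W,.02,(.31,.46,.2,.38))
```

```text
t30.65 p [0.3689 0.2944 0.1388] phi 77.1 F [ 0.2 -0.7  0.6] w 0.0854 q [ 24.  20.  95.   0.  64. -53.]
px 275 216 2496 (array([372. , 292.2]), array([46.5, 52.3]), 4.19) ztop 0.036
px 279 217 1977 (array([371.6, 295. ]), array([43.3, 43.3]), 14.89) ztop 0.036
```

View pics/w19.png

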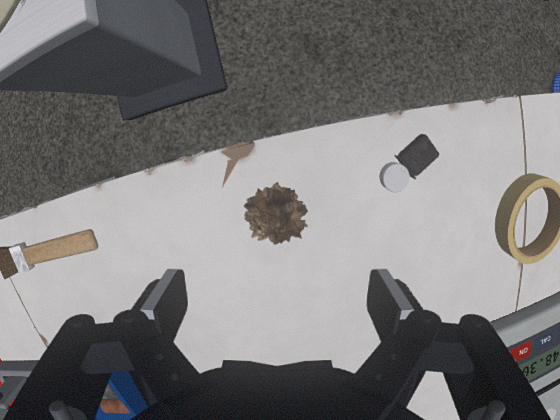

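Emit:
move_arm(targets=[4,25,-1.5,0,0,0,0,30,0,0,0,0,0,30,0,0,0,0,0,25,0,0,0,0,0,19,0,0,0,0])

```text
time_s: 31.32
position: [0.3724, 0.2906, 0.0092]
tool_rot: [[0.975, -0.003, 0.224], [-0.224, -0.001, 0.975], [-0.002, -1.0, -0.002]]
ft_force: [0.7, 0.2, 0.2]
grip_width: 0.0857
```

Run:
```python
from h import *
st(); im,W=wshot('w20.png')
```

```text
t31.32 p [0.3724 0.2906 0.0092] phi 77.1 F [0.7 0.2 0.2] w 0.0857 q [ 24.  33. 104.   0.  44. -54.]
```

View pics/w20.png

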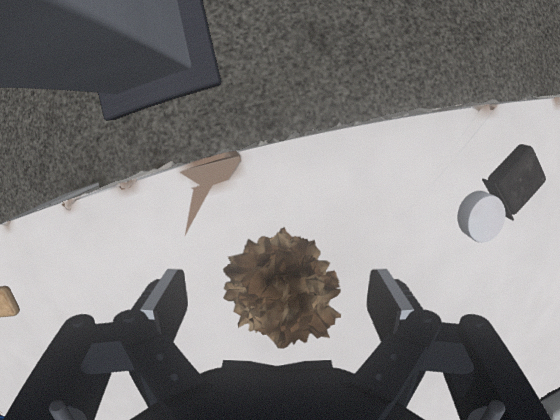

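Emit:
move_arm(targets=[0,-2,0,0,0,0,0,0,0,0,0,0,0,0,0,0,0,0,0,0,0,0,0,0,0,0,0,0,0,0], hand=-1, squeeze=60)

```text
time_s: 32.0
position: [0.3737, 0.2912, 0.0142]
tool_rot: [[0.975, 0.002, 0.224], [-0.224, 0.001, 0.975], [0.002, -1.0, 0.001]]
ft_force: [-2.0, 0.2, 8.3]
grip_width: 0.0506
```

Emit:
move_arm(targets=[0,0,0,0,0,0,0,-20,0,0,0,0,0,-40,0,0,0,0,0,-60,0,0,0,0,0,-60,0,0,0,0])

```text
time_s: 32.62
position: [0.3729, 0.2907, 0.1955]
tool_rot: [[0.975, 0.001, 0.224], [-0.224, 0.0, 0.975], [0.001, -1.0, 0.0]]
ft_force: [0.9, 0.4, -1.4]
grip_width: 0.0508
```

Run:
```python
from h import *
st(); im,W=wshot('w21.png')
plan([(.45,.15,.21,82,5),(.574,-.129,.19,92.7,7),(.574,-.129,.14,92.7,3)])
```

```text
t32.62 p [0.3729 0.2907 0.1955] phi 77.1 F [ 0.9  0.4 -1.4] w 0.0508 q [ 24.  16.  90.  -0.  73. -54.]
[ 20.9, -1.4, -24.3, -0.002, -0.017, 0.002, 20.5, -1.4, -24.7, -0.002, -0.017, 0.002, 20.1, -1.4, -25, -0.002, -0.017, 0.002, 19.6, -1.4, -25.4, -0.002, -0.017, 0.002, 19.2, -1.4, -25.7, -0.002, -0.017, 0.002 ]
[ 23.1, 2.9, -37, 0, -0.027, -0, 22.1, 2.9, -37.6, -0, -0.027, 0, 21.1, 2.9, -38.2, -0, -0.027, -0, 20.1, 2.9, -38.7, 0, -0.027, -0, 19, 2.9, -39.3, 0, -0.027, -0 ]
[ 18, 2.9, -39.7, 0, -0.027, -0, 16.9, 2.9, -40.2, 0, -0.027, -0, -0, 16.7, 0, 0, 0, 0, 0, 16.7, 0, 0, 0, 0, -0, 16.7, 0, 0, 0, 0 ]
```

View pics/w21.png

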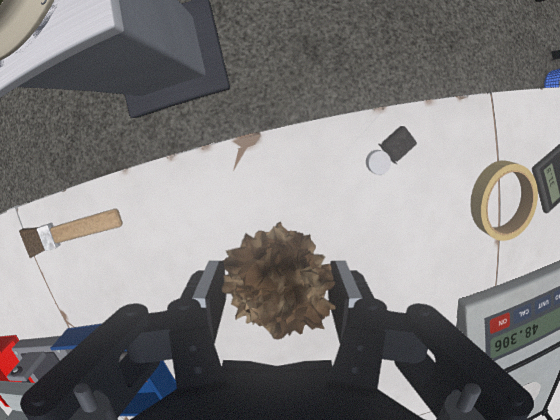

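The rock is held, with the opening at 51 mm. I'll carry it to the tray.

Emit:
move_arm(targets=[20.9,-1.4,-24.3,0,-0.017,0,20.5,-1.4,-24.7,0,-0.017,0,20.1,-1.4,-25,0,-0.017,0,19.6,-1.4,-25.4,0,-0.017,0,19.2,-1.4,-25.7,0,-0.017,0])

```text
time_s: 33.3
position: [0.4482, 0.148, 0.2003]
tool_rot: [[0.99, 0.001, 0.14], [-0.14, 0.0, 0.99], [0.001, -1.0, 0.0]]
ft_force: [-0.0, -0.4, -0.4]
grip_width: 0.0505
```

Emit:
move_arm(targets=[23.1,2.9,-37,0,-0.027,0,22.1,2.9,-37.6,0,-0.027,0,21.1,2.9,-38.2,0,-0.027,0,20.1,2.9,-38.7,0,-0.027,0,19,2.9,-39.3,0,-0.027,0])

```text
time_s: 33.92
position: [0.5368, -0.0517, 0.1857]
tool_rot: [[1.0, 0.001, 0.005], [-0.005, -0.0, 1.0], [0.001, -1.0, -0.0]]
ft_force: [0.7, 0.7, -0.6]
grip_width: 0.0508
```

Emit:
move_arm(targets=[18,2.9,-39.7,0,-0.027,0,16.9,2.9,-40.2,0,-0.027,0,0,16.7,0,0,0,0,0,16.7,0,0,0,0,0,16.7,0,0,0,0])

```text
time_s: 34.55
position: [0.5719, -0.13, 0.1293]
tool_rot: [[0.999, 0.0, -0.048], [0.048, -0.0, 0.999], [0.0, -1.0, -0.0]]
ft_force: [0.1, 0.6, 0.1]
grip_width: 0.0506
```

Run:
```python
from h import *
st(); im,W=wshot('w22.png')
plan([(.5745,-.129,.109,92.7,5)])
```

```text
t34.55 p [ 0.5719 -0.13    0.1293] phi 92.8 F [0.1 0.6 0.1] w 0.0506 q [ -24.   31.   78.    0.   71. -117.]
[ 0.7, 3.6, 0.1, -0, 0, -0.001, 0.7, 3.6, 0.1, -0, 0, -0.001, 0.7, 3.6, 0.1, -0, 0, -0.001, 0.7, 3.6, 0.1, -0, 0, -0.001, 0.7, 3.6, 0.1, -0, 0, -0.001 ]
```

View pics/w22.png

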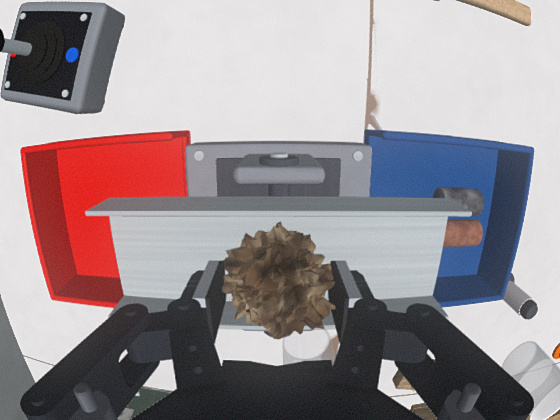

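Emit:
move_arm(targets=[2.5,6,0.5,0,0,0,0,5,0,0,0,0,0,5,0,0,0,0,0,4,0,0,0,0,0,0,0,0,0,0])

```text
time_s: 35.22
position: [0.5744, -0.1294, 0.1092]
tool_rot: [[0.999, -0.0, -0.048], [0.048, 0.0, 0.999], [-0.0, -1.0, 0.0]]
ft_force: [0.1, 0.3, -0.7]
grip_width: 0.0505
```

Emit:
move_arm(targets=[0,1.2,0,0,0,0,0,1,0,0,0,0,0,0,0,0,0,0,0,0,0,0,0,0,0,0,0,0,0,0])

```text
time_s: 35.85
position: [0.5746, -0.1294, 0.1073]
tool_rot: [[0.999, 0.0, -0.048], [0.048, -0.0, 0.999], [0.0, -1.0, -0.0]]
ft_force: [0.4, 0.2, -0.5]
grip_width: 0.0506
```

Emit:
move_arm(targets=[0,1,0,0,0,0,0,0,0,0,0,0,0,0,0,0,0,0,0,0,0,0,0,0,0,0,0,0,0,0])

```text
time_s: 36.48
position: [0.5746, -0.1294, 0.1062]
tool_rot: [[0.999, -0.0, -0.048], [0.048, -0.0, 0.999], [-0.0, -1.0, -0.0]]
ft_force: [-0.1, 0.1, -0.6]
grip_width: 0.0505
```

Emit:
move_arm(targets=[0,0,0,0,0,0,0,0,0,0,0,0,0,0,0,0,0,0,0,-25,0,0,0,0,0,-60,0,0,0,0], hand=0.75)

```text
time_s: 37.1
position: [0.5735, -0.129, 0.19]
tool_rot: [[0.999, -0.005, -0.048], [0.048, 0.002, 0.999], [-0.005, -1.0, 0.003]]
ft_force: [0.8, 0.0, 0.0]
grip_width: 0.075
```

Run:
```python
from h import *
st(); im,W=wshot('w23.png')
plan([(.5745,-.129,.215,92.7,1),(.4366,-.322,.215,77.1,6),(.4366,-.322,.17,77.1,3)])
```

```text
t37.10 p [ 0.5735 -0.129   0.19  ] phi 92.8 F [0.8 0.  0. ] w 0.0750 q [ -24.   28.   73.   -0.   80. -117.]
[ -1.8, -14.9, 1.2, 0.005, 0.001, 0.01, -24.5, 0, -31, -0, 0.045, 0, -23, 0, -32.1, -0, 0.045, 0, -21.6, 0, -33.1, 0, 0.045, 0, -20, 0, -34.1, -0, 0.045, 0 ]
[ -18.5, 0, -35, 0, 0.045, 0, -16.9, -0, -35.8, 0, 0.045, -0, 0, 15, -0, 0, -0, -0, 0, 15, -0, 0, 0, 0, 0, 15, -0, -0, -0, -0 ]
```

View pics/w23.png

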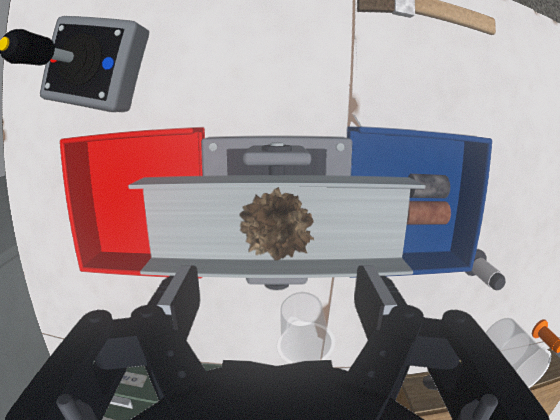

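Emit:
move_arm(targets=[0,-27,0,0,0,0,-24.5,0,-31,0,0.045,0,-23,0,-32.1,0,0.045,0,-21.6,0,-33.1,0,0.045,0,-20,0,-34.1,0,0.045,0], hand=0.4)

```text
time_s: 37.78
position: [0.482, -0.2591, 0.2183]
tool_rot: [[0.991, 0.0, 0.133], [-0.133, -0.0, 0.991], [0.0, -1.0, -0.0]]
ft_force: [0.3, 0.6, -0.3]
grip_width: 0.0601
```

Emit:
move_arm(targets=[-18.5,0,-35,0,0.045,0,-16.9,0,-35.8,0,0.045,0,0,15,0,0,0,0,0,15,0,0,0,0,0,15,0,0,0,0])

```text
time_s: 38.4
position: [0.4369, -0.3228, 0.1728]
tool_rot: [[0.975, 0.0, 0.22], [-0.22, -0.0, 0.975], [0.0, -1.0, -0.0]]
ft_force: [-0.4, 0.5, -0.6]
grip_width: 0.0598
```

Run:
```python
from h import *
st(); im,W=wshot('w24.png'); im=get_image('scene'); save(im,'s24.png',(250,60,450,240),4)
plan([(.4366,-.322,.113,77.1,5)])
```

```text
t38.40 p [ 0.4369 -0.3228  0.1728] phi 77.3 F [-0.4  0.5 -0.6] w 0.0598 q [ -49.   24.   82.    0.   74. -126.]
[ 0, 11.8, 0, -0, 0.001, -0, 0, 11.8, 0, -0, 0.001, -0, 0, 11.8, 0, -0, 0.001, -0, 0, 11.8, 0, -0, 0.001, -0, 0, 11.8, 0, -0, 0.001, -0 ]
```

View pics/w24.png

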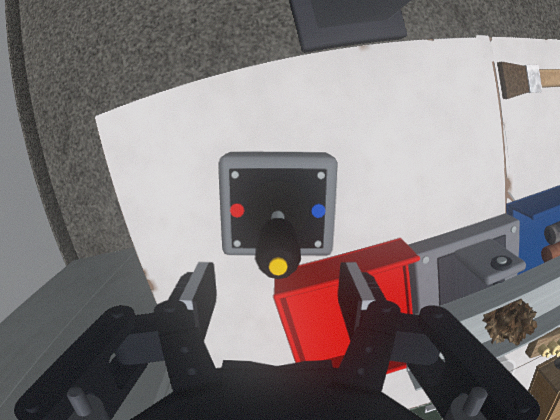

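View pics/s24.png

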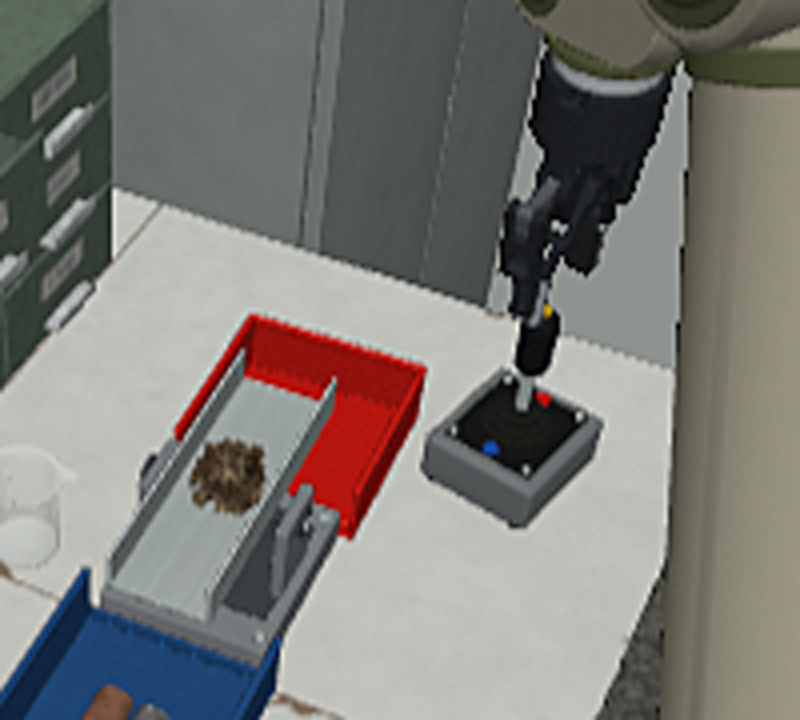

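Run:
```python
from h import *
im,W=wshot()
for u,v in[(120,270),(90,300),(40,300),(140,290),(20,330)]: print(u,v,np.round(W[v,u],3))
t=dict(np.load('/tmp/top0.npz'));T=cloud(t)
k=(T[...,1]<-.40)&(T[...,0]<.75)&(T[...,0]>.2)&(T[...,2]>.08);print(k.sum(), T[k].min(0) if k.any() else '')
for u,v in[(460,200),(480,220),(500,160),(450,150)]: print(u,v,np.round(T[v,u],3))
```

```text
120 270 [ 0.688 -0.891 -0.549]
90 300 [ 0.69  -0.905 -0.365]
40 300 [ 0.689 -1.16  -0.409]
140 290 [ 0.689 -0.741 -0.381]
20 330 [ 0.688 -1.094 -0.227]
5245 [ 0.68525475 -0.81508149  0.08013499]
460 200 [ 0.689 -0.63  -0.178]
480 220 [ 0.687 -0.854 -0.567]
500 160 [ 0.691 -0.563  0.278]
450 150 [ 0.822 -0.561 -0.046]
```

Nothing is in the way on the red side. I'll descend and push to red.

Emit:
move_arm(targets=[0,12,0,0,0,0,0,12,0,0,0,0,0,12,0,0,0,0,0,12,0,0,0,0,0,11,0,0,0,0])

```text
time_s: 39.17
position: [0.4369, -0.3226, 0.1133]
tool_rot: [[0.975, -0.0, 0.22], [-0.22, 0.0, 0.975], [-0.0, -1.0, 0.0]]
ft_force: [1.0, 0.3, 0.8]
grip_width: 0.0597
```

Emit:
move_arm(targets=[0,0,-9,0,0,0,0,0,-9,0,0,0,0,0,-9,0,0,0,0,0,-9,0,0,0,0,0,-6,0,0,0])

```text
time_s: 39.8
position: [0.4279, -0.3627, 0.1147]
tool_rot: [[0.975, 0.001, 0.22], [-0.22, 0.003, 0.975], [0.0, -1.0, 0.003]]
ft_force: [3.6, 11.2, 4.3]
grip_width: 0.06
```

Emit:
move_arm(targets=[0,0,-3,0,0,0,0,0,-2,0,0,0,0,0,-2,0,0,0,0,0,-1,0,0,0,0,0,0,0,0,0])

```text
time_s: 40.42
position: [0.4264, -0.3692, 0.114]
tool_rot: [[0.976, 0.001, 0.22], [-0.22, 0.006, 0.975], [-0.001, -1.0, 0.006]]
ft_force: [5.1, 12.6, 2.6]
grip_width: 0.0599
```

Run:
```python
from h import *
st(); s,p,R,ph=cur(); print("along",(p[:2]-[.437,-.322])@[.223,.975]); im=get_image("scene"); save(im,'s25.png',(250,60,450,240),4)
```

```text
t40.42 p [ 0.4264 -0.3692  0.114 ] phi 77.3 F [ 5.1 12.6  2.6] w 0.0599 q [ -53.   30.   83.    0.   67. -130.]
along -0.048378403190334776
```

View pics/s25.png

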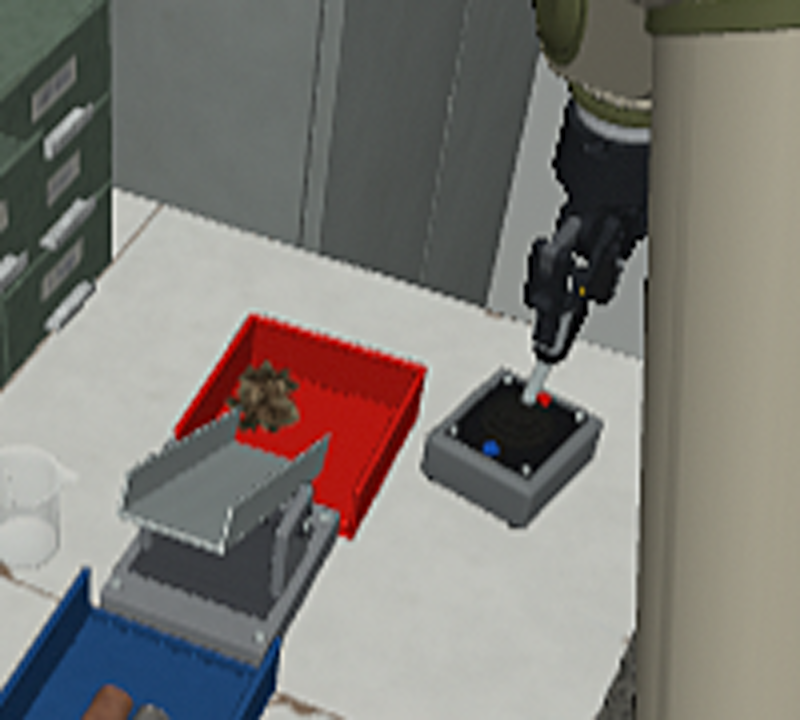

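The rock is in the red bin. I'll press on to the stop and hold.

Emit:
move_arm(targets=[0,0,-2,0,0,0,0,0,-1,0,0,0,0,0,-0.5,0,0,0,0,0,0,0,0,0,0,0,0,0,0,0])

```text
time_s: 41.1
position: [0.426, -0.3705, 0.1137]
tool_rot: [[0.976, 0.001, 0.22], [-0.22, 0.01, 0.976], [-0.001, -1.0, 0.01]]
ft_force: [9.2, 21.2, 2.2]
grip_width: 0.0601
```

Emit:
move_arm(targets=[0,0,-0.5,0,0,0,0,0,0,0,0,0,0,0,0,0,0,0,0,0,0,0,0,0,0,0,0,0,0,0])

```text
time_s: 41.72
position: [0.426, -0.3705, 0.1136]
tool_rot: [[0.976, 0.001, 0.219], [-0.219, 0.011, 0.976], [-0.002, -1.0, 0.011]]
ft_force: [9.6, 23.5, 3.7]
grip_width: 0.0601
```

On the stop at 25 N. Holding.

Emit:
move_arm(targets=[0,0,0,0,0,0,0,0,0,0,0,0,0,0,0,0,0,0,0,0,0,0,0,0,0,0,0,0,0,0])

```text
time_s: 42.35
position: [0.426, -0.3705, 0.1136]
tool_rot: [[0.976, 0.001, 0.219], [-0.219, 0.011, 0.976], [-0.001, -1.0, 0.011]]
ft_force: [9.1, 23.8, 3.3]
grip_width: 0.06
```

Emit:
move_arm(targets=[0,0,0,0,0,0,0,0,0,0,0,0,0,0,0,0,0,0,0,0,0,0,0,0,0,0,0,0,0,0])

```text
time_s: 42.98
position: [0.426, -0.3706, 0.1136]
tool_rot: [[0.976, 0.001, 0.219], [-0.219, 0.011, 0.976], [-0.001, -1.0, 0.011]]
ft_force: [9.3, 22.9, 4.1]
grip_width: 0.06
```

Emit:
move_arm(targets=[0,0,0,0,0,0,0,0,0,0,0,0,0,0,0,0,0,0,0,0,0,0,0,0,0,0,0,0,0,0])

```text
time_s: 43.6
position: [0.426, -0.3706, 0.1136]
tool_rot: [[0.976, 0.001, 0.219], [-0.219, 0.011, 0.976], [-0.002, -1.0, 0.011]]
ft_force: [8.8, 22.0, 3.0]
grip_width: 0.0598
```

Emit:
move_arm(targets=[0,0,8,0,0,0,0,0,12,0,0,0,0,0,12,0,0,0,0,0,12,0,0,0,0,0,8,0,0,0])

```text
time_s: 44.22
position: [0.4366, -0.3244, 0.1142]
tool_rot: [[0.976, -0.0, 0.22], [-0.22, -0.0, 0.976], [0.0, -1.0, -0.0]]
ft_force: [0.1, -0.3, -0.3]
grip_width: 0.0597
```

Emit:
move_arm(targets=[0,-14,0,0,0,0,0,-20,0,0,0,0,0,-30,0,0,0,0,0,-40,0,0,0,0,0,0,0,0,0,0])

```text
time_s: 44.85
position: [0.4372, -0.3259, 0.222]
tool_rot: [[0.975, 0.005, 0.22], [-0.22, -0.006, 0.975], [0.006, -1.0, -0.005]]
ft_force: [-0.3, 0.1, 0.1]
grip_width: 0.0597
```

Emit:
move_arm(targets=[0,0,40,0,0,0,0,0,40,0,0,0,0,0,40,0,0,0,0,0,30,0,0,0,0,0,0,0,0,0])

```text
time_s: 45.48
position: [0.4696, -0.177, 0.2183]
tool_rot: [[0.976, -0.0, 0.218], [-0.218, 0.0, 0.976], [-0.0, -1.0, 0.0]]
ft_force: [0.3, -1.9, -0.2]
grip_width: 0.0598
```

Run:
```python
from h import *
st(); im,W=wshot('w26.png'); panT(im,W)
P=W[masks(im)["blue"]];P=P[(P[:,2]>.04)&(P[:,2]<.056)&(P[:,1]>-.1)]; print("pan",rect(P))
im=get_image("scene"); save(im,'s26.png',(150,60,450,330),2.6);C=cloud(im)
P=C[masks(im)["blue"]];P=P[(P[:,2]>.04)&(P[:,2]<.056)&(P[:,1]>-.1)]; print("pan",rect(P))
```

```text
t45.48 p [ 0.4696 -0.177   0.2183] phi 77.4 F [ 0.3 -1.9 -0.2] w 0.0598 q [ -34.   18.   84.   -0.   78. -112.]
pan rim A [-141.25941973   70.79118062] B [-158.49173016  209.29117695] (array([ 543.6, -107.7]), array([403.1, 151. ]), 81.3)
 plinth A [-68.84083723  -3.23757592] Bmax [69.24000985]
pan (array([567.1,  10.7]), array([141.6, 139.7]), 2.94)
pan (array([567.8,  14.7]), array([141.7, 138. ]), 2.75)
```

View pics/s26.png

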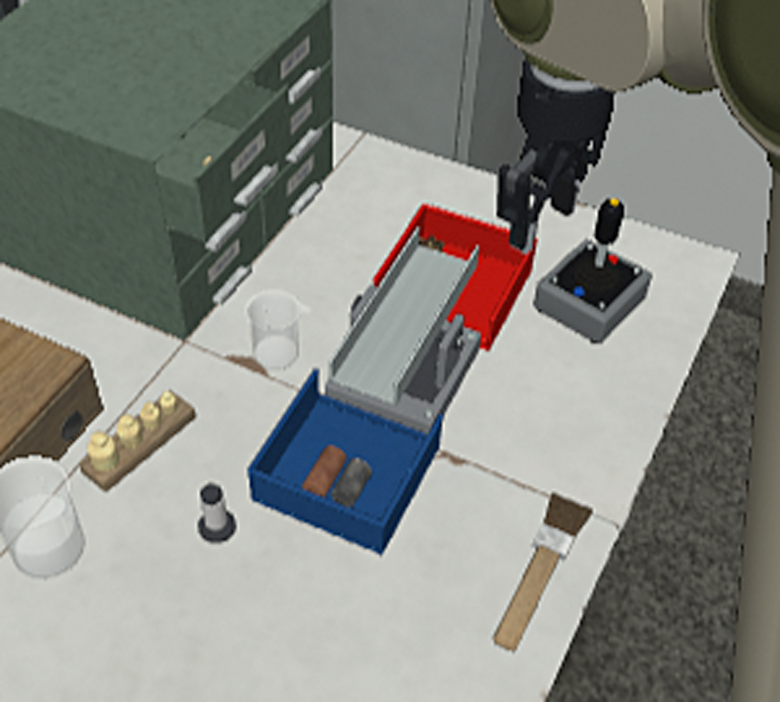

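View pics/w26.png

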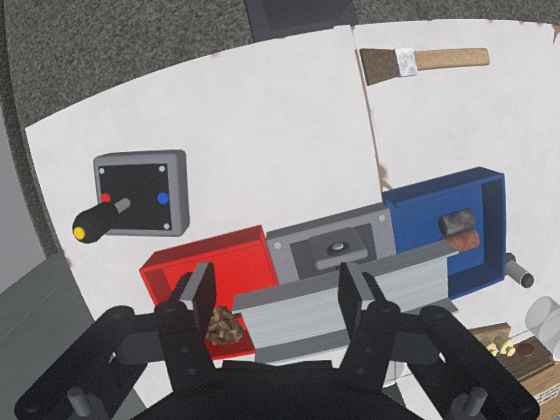

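Run:
```python
from h import *
im=get_image("wrist"); save(im,'w27.png',(340,160,540,320),4)
t=get_image("top"); t0=dict(np.load('/tmp/top0.npz'))
d=np.abs(t["pixels"].astype(int)-t0["pixels"]).max(-1)
print("beaker diffs",d[140:175,183:212].mean(),d[165:190,293:315].mean(),"corks",d[150:172,223:268].mean())
```

```text
beaker diffs 1.8827586206896552 2.212727272727273 corks 1.8808080808080807
```

View pics/w27.png

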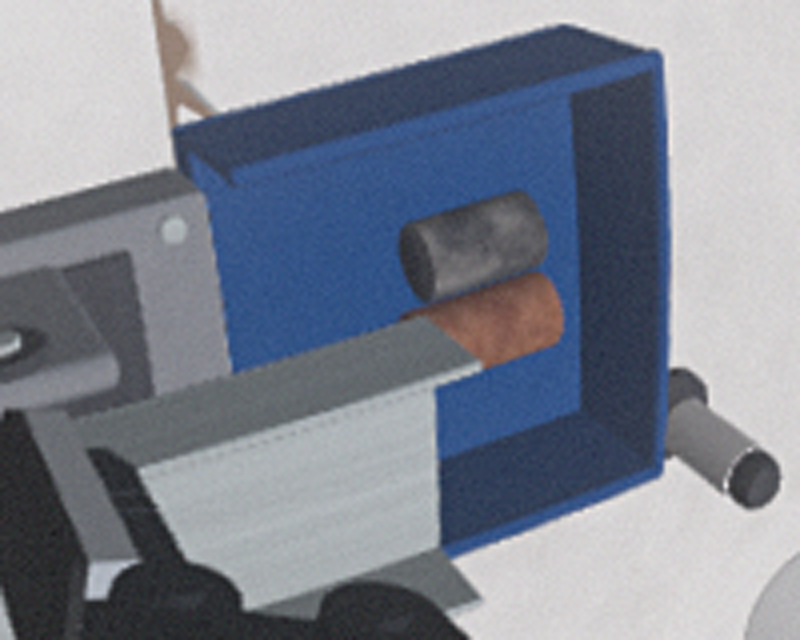

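The crop shows the pan flush with the plinth (no gap) and both plugs inside. The beakers haven't moved, and the robot is touching nothing. I'm handing in.

```bash
python3 -c "
from h import *
print(env.close_job())"
```

```text
the job is handed in; nothing more can be done
None
```

The job is done and handed in at about 45 s, with no limit reached that I could see.

- **Pan:** I pushed it round against the post with closed fingers for about 70° of the turn. For the last 30° or so I gripped its back wall and turned it with the pan still bearing on the post, then slid it to the plinth. The last checks put it flush, with no gap in the close crop. It is parallel to the tipper within about 0.3° and off centre by about 1–2 mm. The scene camera read its centre about 4 mm further out than the wrist camera. I trusted the wrist view and the crop, which agreed.
- **Plugs:** only the red and dark plugs were there; I saw no loose beige one. Both stood on the tray together, and I held the stick on its stop on the blue side for over 2 s. Both now lie in the pan.
- **Rock:** it had been knocked about 5 cm, so I located it again before picking it up. I held the stick on its stop on the red side for over 2 s, and the rock is in the red bin.
- **At hand-in:** the stick was upright and the tray level. The top view showed both beakers unmoved, and the robot was touching nothing.

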